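# Pack the wheel-axle kit

### The arm

A 6-joint arm with a two-finger parallel gripper is mounted at the origin on the work surface. World frame = base frame: x ahead of the robot, y to its left, z up, the work surface at z = 0. Lengths are in mm, angles in rad, forces in N, time in s.
With the tool pointing down it reaches from about 350 to 975 mm from the base axis. Payload 7.1 kg.
Tool frame: the origin (TCP) lies midway between the tips of the shut fingers; the grasp point (between the pads) lies 19 mm behind it (ctrl.grasp_offset is the distance from the TCP to the grasp point, in mm); z points along the fingers, y is the line along which they close (so a half turn about z gives the same grasp; the last joint's range is limited). The gripper opens to 88 mm and grips with 3 to 60 N. Pads are 20 mm wide; open, the fingers measure 115 mm over their backs; the gripper's body (75 mm by 178 mm) begins 61 mm behind the grasp point.
Start: joints at [1.103, 0.423, 1.63, -0, 1.089, -0.019], TCP at [271.145, 563.103, 183.875] pointing down, gripper open.
Joint ranges: [-3, 3], [-0.9, 2.11], [0.09, 2.58], [-1.31, 4.45], [0.11, 2.69], [-2.54, 2.54]. Speed limits (rad/s): [2.39, 2.39, 3.01, 3.14, 3.14, 3.14].

### API

Orientations are given as a rotation vector (axis times angle).
In Python, from workcell import ctrl gives the robot as it stands. The module is installed in compiled form; this text tells all that it offers.
- The arm moves only by the tool servo_tool, never from a script. Its argument "rows" is a list of rows, each a list of 7 numbers: the turn, a rotation vector about the tool's x, y, z as a fraction of full scale, then the shift along the tool's x, y, z as a fraction of full scale, then the finger opening in mm, from 0 to 87.8. A call has 1 to 10 rows; each row is the pose to reach, as a shift and turn from the pose commanded when the call began, along the tool's axes at that moment; what a row does not reach only later rows make up. Full scale, the value 1, is 20 cm for a shift and 1.5 rad for a turn. A row lasts 1/8 s, in which the tool goes at most 62.5 mm and 10.7 degrees, less where a joint would pass 70% of its speed; a pose out of reach is approached as far as the arm can. A call with a number of a shift or a turn outside -1 to 1 is refused whole. A call with a gripper value outside its range is refused whole. The fingers move at their own pace and stop on an object; the grip force is fixed at half the most. Time passes only in rows, so rows that repeat a pose let the fingers close. It gives the time, the measured TCP pose, the force, the opening and the grip force at its end, in the units of the state.
- ctrl.get_obs(): the state, without advancing time (a new reading comes with each control period).
- ctrl.get_image(name): name is "side" or "top"; returns (picture, depth): 420x560x3 uint8, red, green, blue; 420x560 float32, mm along the optical axis (not along the pixel's ray), 0 where there is no reading.
- ctrl.camera_info(name): a dict with "intrinsics" (3x3 intrinsics, pixels), "k1" (the pictures are not rectified: a ray, as slopes to the right and down, at radius r is drawn at 1 + k1 r^2 times it, then the intrinsics apply), "R" (3x3) and "t" (3): a world point X has camera coordinates R X + t. Camera axes: x right, y down, z forward; pixel columns grow to the right and rows downward; lengths in mm; the calibration is good to about 2 mm. A picture is of the moment at which its call begins. camera_info takes no time and is no camera call.
- ctrl.close_job(): hands the job in; it is judged then, once.
The state is a dict: "t": time; "qpos": joint angles; "qvel": joint speeds; "joint_torque": joint torques, N m; "ee_pos": TCP position; "orientation": TCP orientation; "ft_force": force on the tool from outside, world axes, zero at the start; "moment": the same for the moment, N m; "width": finger opening in mm; "grasp_force": force on a finger pad.
Only numpy, scipy, OpenCV 4.12 (cv2) and the standard library are available. Lean on these libraries where they do the work, as an engineer would, in place of code of your own. Each camera call takes 0.05 s, during which the arm holds its last target. There are 200 camera calls.

### The job

Pack this trolley-wheel kit for shipping: draw every axle in the rack straight out of its sleeve without forcing it sideways, and lay them side by side on the floor of the carton's larger compartment. Draw the hopper's slide gate up to its stop so that the bushings roll into the catch tray, lay every bushing on the floor of the carton's smaller compartment, and slide the gate fully shut again at the end. Leave the other things on the bench where they are.

Things in the scene. Friction and masses are not known exactly. Their poses are not given: they have to be found in the camera images.
- rack: fixed rack: three round blue sleeves level side by side (33 mm outside, 22 bore, 118 deep, backs closed) on a 12 mm board from x = -90 to +165 mm; clamp straps 75 mm high. Origin on the bench under the middle sleeve, 40 mm in front of the mouths; +x runs into the sleeves, whose axes lie 55 mm above the bench at y = -55, 0, +55 mm
- axle1: steel axle, 0.53 kg: shaft 20 mm across, 190 long, with a hexagon head 30 across flats, 10 thick. Origin mid shaft on its axis; +x to the plain tip (+95 mm), head at -95 to -105; centre of mass at -12. Starts in a sleeve (1 mm clearance all round), tip 115 mm deep, 75 mm of shaft and the head standing out towards the robot; held by friction alone. May be absent
- axle2: steel axle, 0.53 kg: shaft 20 mm across, 190 long, with a hexagon head 30 across flats, 10 thick. Origin mid shaft on its axis; +x to the plain tip (+95 mm), head at -95 to -105; centre of mass at -12. Starts in a sleeve (1 mm clearance all round), tip 115 mm deep, 75 mm of shaft and the head standing out towards the robot; held by friction alone. May be absent
- axle3: steel axle, 0.53 kg: shaft 20 mm across, 190 long, with a hexagon head 30 across flats, 10 thick. Origin mid shaft on its axis; +x to the plain tip (+95 mm), head at -95 to -105; centre of mass at -12. Starts in a sleeve (1 mm clearance all round), tip 115 mm deep, 75 mm of shaft and the head standing out towards the robot; held by friction alone. May be absent
- axle1_tip (a point): centre of the end face of axle1's plain tip
- axle2_tip (a point): centre of the end face of axle2's plain tip
- axle3_tip (a point): centre of the end face of axle3's plain tip
- hopper: fixed green bushing hopper. Origin on the bench under mid gate, +x to its back. Aluminium floor falls 10 degrees to -x, 52 mm above the bench at the gate. Behind the gate a 66 mm wide channel, flared sides 155 high from x = 34; in front a catch tray 150 wide inside to a lip at x = -125 (floor 30 high there), rims 24 above the floor. Gate guides at y = +-41, tops 155 high
- gate (a joint): slide gate, a steel blade across the hopper's mouth that draws straight up; metres, 0 = shut, 0.05 = drawn out to its end stop. It stays where it is left (3.5 N friction). It may start up to 5 mm open, which lets nothing through; the bushings roll out by themselves once the blade is above about 30 mm
- gate_bar (a point): centre of the red round bar on top of the gate, 16 mm across and 64 mm long along the hopper's y, to be pinched from above; 134 mm above the bench when shut; moves with the gate
- bush1: bronze bushing, 0.25 kg, plain cylinder 32 mm across and 60 mm long (bore 20 mm). Origin at its centre, its long axis is y. At the start it lies across the channel behind the shut gate; after the gate is drawn it rolls down the tray to the lip or the next bushing.
- bush2: bronze bushing, 0.25 kg, plain cylinder 32 mm across and 60 mm long (bore 20 mm). Origin at its centre, its long axis is y. At the start it lies across the channel behind the shut gate; after the gate is drawn it rolls down the tray to the lip or the next bushing.
- bush3: bronze bushing, 0.25 kg, plain cylinder 32 mm across and 60 mm long (bore 20 mm). Origin at its centre, its long axis is y. At the start it lies across the channel behind the shut gate; after the gate is drawn it rolls down the tray to the lip or the next bushing.
- carton: open shipping carton, loose, 0.6 kg, 302 x 234 x 45 mm high outside, walls and floor 4 mm, with one cardboard divider 38 mm high parallel to its y at x = +30 mm. Origin under its centre. Axle side: x from -147 to +28 mm; bushing side: x from +32 to +147 mm; inside y from -113 to +113 mm in both
- axle_side (a point): centre of the floor of the carton's larger compartment (175 x 226 mm, long side along the carton's y), for the axles
- bush_side (a point): centre of the floor of the carton's smaller compartment (115 x 226 mm, long side along the carton's y), for the bushings
- tape_roll: roll of brown parcel tape lying flat, 104 mm across, 48 mm high; bystander, origin under its centre
- pack_white: white product box 90 x 140 x 50 mm; bystander, origin under its centre
- pack_pink: slim pink product box 80 x 120 x 22 mm; bystander, origin under its centre
- pack_grey: grey product box 100 x 70 x 60 mm; bystander, origin under its centre
- drink_can: yellow drink can 66 mm across, 115 mm high, standing; bystander, origin under its centre
- screwdriver: orange-handled screwdriver 170 mm long lying flat; bystander
Not all that is in view belongs to the job. What is shaped like the bush2 but green or purple is not meant.

How it is judged (in metres and radians):
On the way:
1. the slide gate is drawn up to its end stop (value of joint gate above 0.046 m), for 0.2 s.
At the end, for the whole second after the job is handed in: Every axle present lies level (within 12 degrees, in one layer, axis under 30 mm above the carton's underside) in the larger compartment, every bushing present on the floor of the smaller one (centre under 40 mm), all at rest (under 30 mm/s); the gate is shut to within 6 mm (value of joint gate below 0.006 m and x of axle1 in the frame of carton between -0.145 and 0.027 m and y of axle1 in the frame of carton between -0.04 and 0.04 m and z of axle1 in the frame of carton between 0 and 0.03 m and angle between axle1's own x axis and vertical between 1.35 and 1.79 rad and linear speed of each of axle1, axle2, axle3, bush1, bush2, bush3 below 0.03 m/s and x of axle2 in the frame of carton between -0.145 and 0.027 m and y of axle2 in the frame of carton between -0.04 and 0.04 m and z of axle2 in the frame of carton between 0 and 0.03 m and angle between axle2's own x axis and vertical between 1.35 and 1.79 rad and x of axle3 in the frame of carton between -0.145 and 0.027 m and y of axle3 in the frame of carton between -0.04 and 0.04 m and z of axle3 in the frame of carton between 0 and 0.03 m and angle between axle3's own x axis and vertical between 1.35 and 1.79 rad and x of bush1 in the frame of carton between 0.034 and 0.145 m and y of bush1 in the frame of carton between -0.11 and 0.11 m and z of bush1 in the frame of carton between 0 and 0.04 m and x of bush2 in the frame of carton between 0.034 and 0.145 m and y of bush2 in the frame of carton between -0.11 and 0.11 m and z of bush2 in the frame of carton between 0 and 0.04 m and x of bush3 in the frame of carton between 0.034 and 0.145 m and y of bush3 in the frame of carton between -0.11 and 0.11 m and z of bush3 in the frame of carton between 0 and 0.04 m); the robot touches nothing.
It fails at once if an axle still in its sleeve is forced against the sleeve with more than 100 N ((x of axle1_tip in the frame of rack above 0.05 m and contact force between axle1 and rack above 100 N) or (x of axle2_tip in the frame of rack above 0.05 m and contact force between axle2 and rack above 100 N) or (x of axle3_tip in the frame of rack above 0.05 m and contact force between axle3 and rack above 100 N)).
It fails at once if a bystander is moved more than 30 mm (distance of any of tape_roll, pack_white, pack_pink, pack_grey, drink_can, screwdriver from where it was at the start of the episode above 0.03 m).
Of axle1, axle2, axle3 only 2 to 3 are there at a start; the rules pass over those that are not, and their reading is None.
At some moment in a run one of carton may be knocked a few centimetres aside while the robot is not near it.
Once in a run the grip may slacken for a moment while it holds something.
It also fails if it takes over 210 s, if anything falls off the work surface, if the arm or the gripper's body presses on something with over 40 N, if the wrist force passes 120 N, or if a joint passes its speed limit or range.

## Working session

There is one attempt and no reset: what is moved stays moved. The work goes in short steps, Python scripts to look and compute and a tool call to move; the robot and the scene stay as the last step left them, time stands still between calls to the robot, and variables do not carry over. Pictures are saved under pics/ and viewed, at most 14 in all, crops included, and the job is handed in when it is done.

Besides the shell and the picture viewer there is one more tool, called by a JSON object that holds its "name" and its "arguments", one argument or row to a line. servo_tool: Moves the arm, as the interface text tells. Its arguments: {"type":"object","properties":{"rows":{"type":"array","items":{"type":"array","items":{"type":"number"}}}},"required":["rows"]}

```bash
mkdir -p pics
cat > h.py <<'E'
import numpy as np, cv2
from scipy.spatial.transform import Rotation as Ro
from workcell import ctrl
def snap(n,f=None):
    im,d=ctrl.get_image(n)
    if f: cv2.imwrite('pics/'+f,im[:,:,::-1])
    return im,d
def rays(n,uv):
    c=ctrl.camera_info(n);K=np.array(c['intrinsics'],float)
    uv=np.atleast_2d(np.asarray(uv,float))
    p=cv2.undistortPoints(uv.reshape(-1,1,2),K,np.array([c['k1'],0,0,0,0.])).reshape(-1,2)
    R=np.array(c['R'],float);t=np.array(c['t'],float)
    return -R.T@t,(R.T@np.c_[p,np.ones(len(p))].T).T
def onz(n,uv,z):
    o,d=rays(n,uv); z=np.asarray(z,float)
    return o+d*((z-o[2])/d[:,2])[:,None]
def pts(n,uv,dep):
    o,d=rays(n,uv); return o+d*np.asarray(dep)[:,None]
def cloud(n,d):
    v,u=np.mgrid[0:d.shape[0],0:d.shape[1]]
    return pts(n,np.c_[u.ravel(),v.ravel()],d.ravel()).reshape(d.shape+(3,))
def proj(n,X):
    c=ctrl.camera_info(n);R=np.array(c['R'],float)
    r,_=cv2.Rodrigues(R)
    return cv2.projectPoints(np.atleast_2d(np.asarray(X,float)),r,np.array(c['t'],float),np.array(c['intrinsics'],float),np.array([c['k1'],0,0,0,0.]))[0].reshape(-1,2)
def tool():
    o=ctrl.get_obs(); return np.array(o['ee_pos']),Ro.from_rotvec(o['orientation'])
E
python3 - <<'E'
from h import *
for n in('top','side'):
    im,d=snap(n,n+'0.png'); c=ctrl.camera_info(n); o,_=rays(n,[[280,210]]); print(n,o,c['k1'],np.array(c['R']).round(2).tolist(),(d==0).mean())
o=ctrl.get_obs();print(o, ctrl.grasp_offset); print(tool()[1].as_matrix().round(3))
E
```

```text
top [ 359.18271358   -8.23369395 1687.84943722] -0.0002466617488228465 [[-0.02, -1.0, -0.02], [-0.99, 0.02, -0.11], [0.11, 0.02, -0.99]] 0.0040391156462585035
side [ 205.65180207 -788.85176941  994.72361901] -0.11650406381428059 [[0.92, -0.39, 0.0], [-0.27, -0.65, -0.71], [0.28, 0.66, -0.7]] 0.003958333333333334
{'t': 0.1, 'qpos': array([ 1.10299931e+00,  4.23780599e-01,  1.63056554e+00,  3.63131754e-05,
        1.08858489e+00, -1.89913553e-02]), 'qvel': array([-0.00214493,  0.00027437, -0.00156335,  0.00158689,  0.00105199,
        0.00126984]), 'joint_torque': array([ 6.10293628e-04, -5.45610738e+01, -2.74325126e+01,  6.45267265e-02,
        1.89520034e-02, -2.86061538e-05]), 'ee_pos': array([270.90572096, 562.6524622 , 183.18822798]), 'orientation': array([-6.99027366e-01, -3.06247260e+00,  2.02795740e-03]), 'ft_force': array([-0.19310478, -0.85138935,  0.36485232]), 'moment': array([-0.04764597, -0.00724406, -0.04215753]), 'grasp_force': 0.0, 'width': 88.18812683518517} 18.700000000000003
[[-0.901  0.434 -0.001]
 [ 0.434  0.901 -0.001]
 [ 0.    -0.001 -1.   ]]
```

View pics/top0.png

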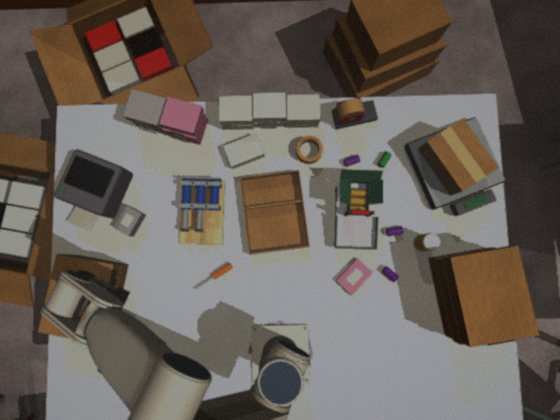

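View pics/side0.png

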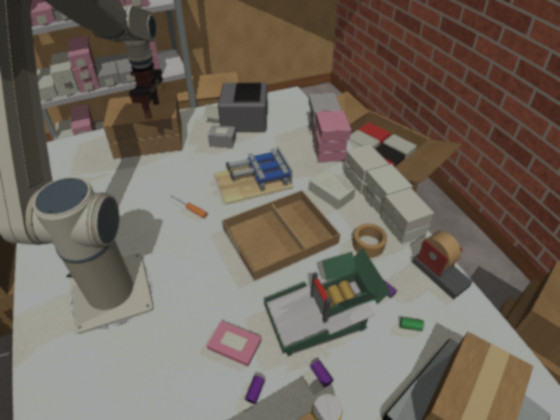

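Run:
```python
from h import *
im,d=snap('top')
np.savez('t0.npz',im=im,d=d)
a=cv2.resize(im[155:285,170:390],None,fx=3.6,fy=3.6,interpolation=cv2.INTER_CUBIC)
a=np.clip(a.astype(float)*1.6,0,255).astype(np.uint8)
cv2.imwrite('pics/c1.png',a[:,:,::-1])
P=cloud('top',d); print('table z',np.median(P[280:320,240:330,2]), ctrl.camera_info('top')['intrinsics'])
hsv=cv2.cvtColor(im,cv2.COLOR_RGB2HSV)
def blobs(m,name,amin=30):
    n,l,s,c=cv2.connectedComponentsWithStats(m.astype(np.uint8))
    for i in range(1,n):
        if s[i,4]>=amin:
            q=P[l==i]; print(name,c[i].round(1),s[i].tolist(),'med',np.median(q,0).round(1),'zr',np.percentile(q[:,2],[5,95]).round(0))
H,S,V=[hsv[:,:,i] for i in range(3)]
roi=np.zeros(H.shape,bool);roi[140:290,165:420]=1
blobs((H>100)&(H<125)&(S>120)&roi,'blue')
blobs(((H<6)|(H>174))&(S>150)&roi,'red',8)
blobs((H>17)&(H<28)&(S>140)&(V>90)&roi,'yel',10)
blobs((H>6)&(H<18)&(S>90)&roi,'brown',100)
blobs((H>60)&(H<95)&(S>80)&roi,'green',30)
```

```text
table z 0.08566685146388409 [[427.65443057   0.         271.7840057 ]
 [  0.         427.65443057 210.22318676]
 [  0.           0.           1.        ]]
blue [186.  193.9] [183, 186, 8, 17, 118] med [613.7 347.5  69.4] zr [62. 77.]
blue [200.2 194. ] [197, 186, 8, 17, 119] med [612.1 293.1  69. ] zr [60. 76.]
blue [214.3 194.6] [211, 186, 8, 18, 116] med [607.6 239.5  70. ] zr [62. 76.]
red [360.3 211.9] [352, 210, 18, 5, 66] med [ 521.  -303.1  145.9] zr [101. 152.]
yel [357.8 192.5] [351, 189, 15, 8, 87] med [ 598.9 -305.3   97.3] zr [ 90. 103.]
yel [357.3 200.7] [351, 197, 14, 8, 92] med [ 568.7 -301.7   91. ] zr [86. 97.]
yel [357.1 207.2] [350, 206, 15, 4, 39] med [ 546.4 -302.2   85.5] zr [77. 93.]
brown [308.7 151.2] [296, 140, 27, 23, 256] med [ 772.6 -127.8   46.4] zr [23. 54.]
brown [273.6 211.9] [240, 171, 69, 83, 4557] med [542.7  13.5   4.8] zr [-2. 39.]
brown [221.7 270.5] [212, 263, 20, 16, 142] med [320.1 218.   22.9] zr [13. 32.]
green [384.4 158.7] [379, 152, 12, 15, 94] med [ 742.2 -427.3   29.5] zr [21. 36.]
green [357.2 175.3] [351, 171, 13, 9, 30] med [ 655.6 -296.6  133.9] zr [124. 155.]
green [345.3 187.7] [341, 173, 13, 30, 178] med [ 614.5 -252.8  131.4] zr [116. 149.]
```

View pics/c1.png

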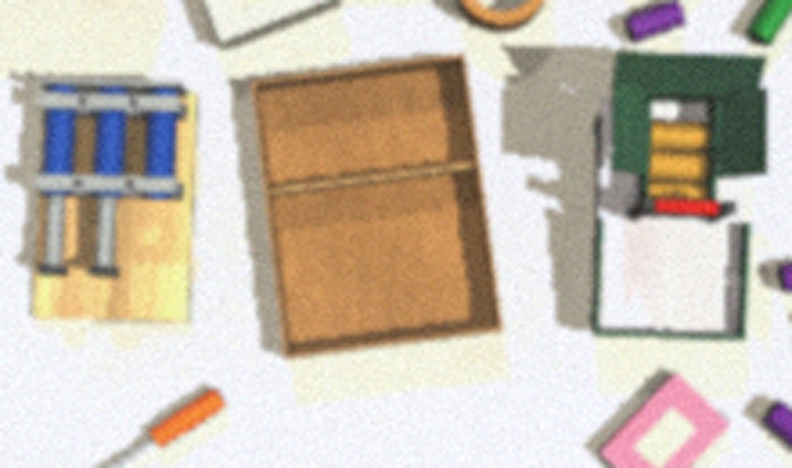

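The top crop shows two axles, in the left and middle sleeves (heads at crop (52,270) and (103,270)); the right sleeve is empty. Three yellow bushings lie behind the red gate bar (crop (680,135), (680,165), (680,190)). The purple and green cylinders outside the hopper are decoys. The carton is in the middle, with its smaller compartment on the far side.

```bash
cat >> h.py <<'E'
def carton(im=None,d=None):
    if im is None: im,d=snap('top')
    P=cloud('top',d); hsv=cv2.cvtColor(im,cv2.COLOR_RGB2HSV)
    m=((hsv[:,:,0]>5)&(hsv[:,:,0]<20)&(hsv[:,:,1]>80)).astype(np.uint8)
    roi=np.zeros_like(m);roi[160:275,226:325]=1; m*=roi
    n,l,s,c=cv2.connectedComponentsWithStats(m); i=1+np.argmax(s[1:,4])
    cn=max(cv2.findContours((l==i).astype(np.uint8),cv2.RETR_EXTERNAL,cv2.CHAIN_APPROX_NONE)[0],key=cv2.contourArea).reshape(-1,2)
    Q=onz('top',cn.astype(float),45.0)[:,:2].astype(np.float32)
    (cx,cy),(w,h),a=cv2.minAreaRect(Q)
    b=cv2.boxPoints(((cx,cy),(w,h),a)); e=[b[1]-b[0],b[2]-b[1]]; L=max(e,key=np.linalg.norm); L=L*np.sign(L[0])
    return np.array([cx,cy]),np.degrees(np.arctan2(L[1],L[0])),(w,h)
def yawof(): # direction of tool y in world, deg
    y=tool()[1].as_matrix()[:,1]; return np.degrees(np.arctan2(y[1],y[0]))
def go(xyz,yd=None):
    """row values to take TCP to xyz with tool z down and tool y along world angle yd (mod 180)"""
    p,R=tool(); 
    if yd is None: yd=yawof()
    yd=yawof()+((yd-yawof()+90)%180-90)
    a=np.radians(yd); y=np.array([np.cos(a),np.sin(a),0]);z=np.array([0,0,-1.]);T=np.c_[np.cross(y,z),y,z]
    s=R.as_matrix().T@(np.asarray(xyz,float)-p)/200; r=(R.inv()*Ro.from_matrix(T)).as_rotvec()/1.5
    o=ctrl.get_obs()
    print('t %.1f at'%o['t'],p.round(1),'yaw %.1f'%yawof(),'w %.1f gf %.1f'%(o['width'],o['grasp_force']),'F',np.array(o['ft_force']).round(1),'| turn',r.round(4),'shift',s.round(4))
E
python3 - <<'E'
from h import *
D=np.load('t0.npz');im,d=D['im'],D['d'];P=cloud('top',d);hsv=cv2.cvtColor(im,cv2.COLOR_RGB2HSV);H,S,V=[hsv[:,:,i].astype(int) for i in range(3)]
print('carton',carton(im,d))
r=(P[:,:,2]>32)&(P[:,:,2]<52);r[:165]=0;r[270:]=0;r[:,:230]=0;r[:,320:]=0
Q=P[r][:,:2].astype(np.float32);print('rim depth',cv2.minAreaRect(Q),np.median(P[r][:,2]))
# divider/bands skip. shafts
for u0,u1 in((180,192),(194,207)):
    m=np.zeros(H.shape,bool);m[208:232,u0:u1]=1;m&=(P[:,:,2]>45)
    q=P[m]; v=q[:,0]; k=np.polyfit(q[:,0],q[:,1],1); print('shaft',k, 'xr',v.min(),v.max(),'y@500',np.polyval(k,500),'zmax',np.percentile(q[:,2],[50,90]),len(q))
    vv,uu=np.nonzero(m); c=np.array([[uu[vv==r].mean(),r,(vv==r).sum()] for r in np.unique(vv)]); X=onz('top',c[:,:2],63.); print(np.c_[X[:,:2],c[:,2]].round(1).tolist())
# sleeves per row centroid
B=(H>100)&(H<125)&(S>120)
for u0,u1 in((181,193),(195,207),(209,221)):
    vv,uu=np.nonzero(B[:,u0:u1]);k=(vv>185)&(vv<204);X=onz('top',np.c_[uu[k]+u0,vv[k]],70.);kk=np.polyfit(X[:,0],X[:,1],1);print('sleeve',kk[0],np.polyval(kk,500),np.polyval(kk,610),X[:,0].min(),X[:,0].max())
R_=((H<8)|(H>172))&(S>130);R_[:205]=0;R_[220:]=0;R_[:,340:380]|=0
vv,uu=np.nonzero(R_);k=(uu>345)&(uu<375);X=onz('top',np.c_[uu[k],vv[k]],146.);q=np.polyfit(X[:,1],X[:,0],1);print('bar top: ',X.mean(0),'slope dx/dy',q[0],'y',X[:,1].min(),X[:,1].max())
Pr=P[vv[k],uu[k]];print(np.percentile(Pr[:,2],[10,50,75,95]))
# tray interior white
ims,ds=snap('side');np.savez('s0.npz',im=ims,d=ds);hs=cv2.cvtColor(ims,cv2.COLOR_RGB2HSV);Ps=cloud('side',ds)
m=((hs[:,:,0]<8)|(hs[:,:,0]>172))&(hs[:,:,1]>130);m[:270]=0;m[320:]=0;m[:,:305]=0;m[:,335:]=0
print('side red',np.argwhere(m).mean(0),np.percentile(Ps[m],[5,50,95],axis=0).round(1))
a=cv2.resize(ims[235:355,255:395],None,fx=4.5,fy=4.5,interpolation=cv2.INTER_CUBIC);cv2.imwrite('pics/c2.png',np.clip(a[:,:,::-1]*1.5,0,255))
E
```

```text
carton (array([542.31982422,  13.26717377]), np.float32(6.168775), (301.4985656738281, 232.80030822753906))
rim depth ((565.6282958984375, 28.638214111328125), (355.6790771484375, 260.6089172363281), 6.387296199798584) 42.97580447992482
shaft [ 0.64710193 17.64226515] xr 359.1827135800094 561.1135654240828 y@500 341.1932294065166 zmax [62.99606913 68.59138879] 144
[[560.4, 353.0, 9.0], [556.5, 351.0, 8.0], [552.6, 352.9, 5.0], [548.7, 350.4, 6.0], [544.9, 352.9, 5.0], [541.0, 352.9, 5.0], [537.2, 352.9, 5.0], [533.3, 352.9, 5.0], [529.5, 352.9, 5.0], [525.6, 352.9, 5.0], [521.8, 352.8, 5.0], [518.0, 354.8, 6.0], [514.1, 352.8, 7.0], [510.3, 354.7, 6.0], [506.4, 354.7, 6.0], [502.6, 356.6, 5.0], [498.8, 356.6, 5.0], [495.0, 356.6, 5.0], [491.1, 356.6, 5.0], [487.3, 356.6, 5.0], [483.5, 356.6, 5.0], [479.6, 356.6, 9.0], [475.8, 356.6, 9.0], [471.9, 354.6, 8.0]]
shaft [  0.26385413 161.93425313] xr 359.1827135800094 559.6922187640957 y@500 293.8613178143012 zmax [62.65591495 70.37276857] 146
[[559.0, 293.2, 12.0], [555.3, 299.0, 9.0], [551.4, 299.0, 5.0], [547.6, 299.0, 5.0], [543.7, 29
[... 239 characters left out ...]
], [497.6, 301.0, 6.0], [493.7, 301.0, 6.0], [489.9, 301.0, 6.0], [486.1, 301.0, 6.0], [482.3, 302.9, 5.0], [478.5, 302.9, 9.0], [474.6, 302.9, 9.0], [470.8, 301.0, 8.0]]
sleeve -0.0207541158935024 349.92446449909966 347.6415117508144 582.3952656277326 644.8722924709691
sleeve -0.04519355065458243 298.15204635194664 293.18075577994256 581.0787829528166 643.5972844604385
sleeve -0.05341033553918296 244.71512882498024 238.8399919156701 576.0805809793492 642.233106247968Traceback (most recent call last):
  File "<stdin>", line 15, in <module>
numpy._core._exceptions._UFuncOutputCastingError: Cannot cast ufunc 'bitwise_or' output from dtype('int64') to dtype('bool') with casting rule 'same_kind'
```

Run:
```python
from h import *
D=np.load('t0.npz');im,d=D['im'],D['d'];P=cloud('top',d);hsv=cv2.cvtColor(im,cv2.COLOR_RGB2HSV);H,S,V=[hsv[:,:,i].astype(int) for i in range(3)]
R_=((H<8)|(H>172))&(S>130)
vv,uu=np.nonzero(R_);k=(uu>345)&(uu<378)&(vv>205)&(vv<220);vv=vv[k];uu=uu[k];X=onz('top',np.c_[uu,vv],142.);q=np.polyfit(X[:,1],X[:,0],1);print('bar top: ',X.mean(0),'slope dx/dy',q[0],'y',X[:,1].min(),X[:,1].max(),X[:,0].min(),X[:,0].max())
print(np.percentile(P[vv,uu][:,2],[10,50,75,95]))
# green rims of tray: rows 217-250
G=(H>50)&(H<100)&(S>60)
for u0,u1 in((332,342),(371,381)):
    m=np.zeros(H.shape,bool);m[222:243,u0:u1]=1;m&=G;v2,u2=np.nonzero(m);X=onz('top',np.c_[u2,v2],65.);print('rim',np.polyfit(X[:,0],X[:,1],1),X.mean(0),len(X))
m=np.zeros(H.shape,bool);m[243:252,340:372]=1;m&=G;v2,u2=np.nonzero(m);X=onz('top',np.c_[u2,v2],50.);print('lip',np.polyfit(X[:,1],X[:,0],1),X.mean(0),np.median(P[m],0))
ims,ds=snap('side');np.savez('s0.npz',im=ims,d=ds);hs=cv2.cvtColor(ims,cv2.COLOR_RGB2HSV);Ps=cloud('side',ds)
m=((hs[:,:,0]<8)|(hs[:,:,0]>172))&(hs[:,:,1]>130);m[:270]=0;m[320:]=0;m[:,:305]=0;m[:,335:]=0
print('side red',np.argwhere(m).mean(0),np.percentile(Ps[m],[5,50,95],axis=0).round(1))
print(ctrl.get_obs()['t'])
a=cv2.resize(ims[235:355,255:395],None,fx=4.5,fy=4.5,interpolation=cv2.INTER_CUBIC);cv2.imwrite('pics/c2.png',np.clip(a[:,:,::-1]*1.5,0,255))
go([520,-303,220],10)
```

```text
bar top:  [ 521.83413607 -303.1941403   142.        ] slope dx/dy 0.09023924723897268 y -333.49926654552905 -272.02288992276743 513.6328054659725 529.569296761766
[136.19981613 145.59263134 148.03500089 151.80245379]Traceback (most recent call last):
  File "<stdin>", line 9, in <module>
  File "h.py", line 15, in onz
    o,d=rays(n,uv); z=np.asarray(z,float)
        ~~~~^^^^^^
  File "h.py", line 11, in rays
    p=cv2.undistortPoints(uv.reshape(-1,1,2),K,np.array([c['k1'],0,0,0,0.])).reshape(-1,2)
      ~~~~~~~~~~~~~~~~~~~^^^^^^^^^^^^^^^^^^^^^^^^^^^^^^^^^^^^^^^^^^^^^^^^^^^
cv2.error: OpenCV(4.12.0) /io/opencv/modules/calib3d/src/undistort.dispatch.cpp:347: error: (-215:Assertion failed) CV_IS_MAT(_src) && CV_IS_MAT(_dst) && (_src->rows == 1 || _src->cols == 1) && (_dst->rows == 1 || _dst->cols == 1) && _src->cols + _src->rows - 1 == _dst->rows + _dst->cols - 1 && (CV_MAT_TYPE(_src->type) == CV_32FC2 || CV_MAT_TYPE(_src->type) == CV_64FC2) && (CV_MAT_TYPE(_dst->type) == CV_32FC2 || CV_MAT_TYPE(_dst->type) == CV_64FC2) in function 'cvUndistortPointsInternal'
```

Run:
```python
from h import *
D=np.load('t0.npz');im,d=D['im'],D['d'];P=cloud('top',d)
g=im.astype(int).sum(2)
# dark rims of the tray: darkest column per row
for u0,u1 in((331,343),(370,382)):
    c=[[u0+np.average(np.arange(u1-u0),weights=np.maximum(330-g[r,u0:u1],0)+1e-6),r] for r in range(220,243)]
    X=onz('top',c,65.);k=np.polyfit(X[:,0],X[:,1],1);print('rim',k,X[:,1].std(),np.polyval(k,460))
c=[[u,243+np.average(np.arange(10),weights=np.maximum(330-g[243:253,u],0)+1e-6)] for u in range(342,370)]
X=onz('top',c,52.);k=np.polyfit(X[:,1],X[:,0],1);print('lip',k,X.mean(0))
ims,ds=snap('side');np.savez('s0.npz',im=ims,d=ds);hs=cv2.cvtColor(ims,cv2.COLOR_RGB2HSV);Ps=cloud('side',ds)
m=((hs[:,:,0]<8)|(hs[:,:,0]>172))&(hs[:,:,1]>130);m[:270]=0;m[320:]=0;m[:,:305]=0;m[:,335:]=0
print('side red',np.argwhere(m).mean(0),np.percentile(Ps[m],[5,50,95],axis=0).round(1))
print(ctrl.get_obs()['t'])
a=cv2.resize(ims[235:355,255:395],None,fx=4.5,fy=4.5,interpolation=cv2.INTER_CUBIC);cv2.imwrite('pics/c2.png',np.clip(a[:,:,::-1]*1.5,0,255))
go([520,-303,220],-4.5)
```

```text
rim [-6.21411003e-02 -1.86715334e+02] 1.6117714231477267 -215.30023968081593
rim [-9.92733257e-02 -3.23572503e+02] 2.6027462033891156 -369.2382327208525
lip [6.18746392e-02 4.15018221e+02] [ 396.75267332 -295.20249113   52.        ]
side red [289.09917355 320.33057851] [[ 512.8 -331.9  141. ]
 [ 517.7 -306.   146. ]
 [ 524.4 -277.7  148.9]]
0.2
t 0.2 at [271.  562.8 183.4] yaw 64.3 w 87.8 gf 0.0 F [-0.1  0.  -0.3] | turn [-5.000e-04  4.000e-04  8.003e-01] shift [-3.     -3.3602 -0.18  ][ WARN:0@0.778] global loadsave.cpp:1063 imwrite_ Unsupported depth image for selected encoder is fallbacked to CV_8U.
```

View pics/c2.png

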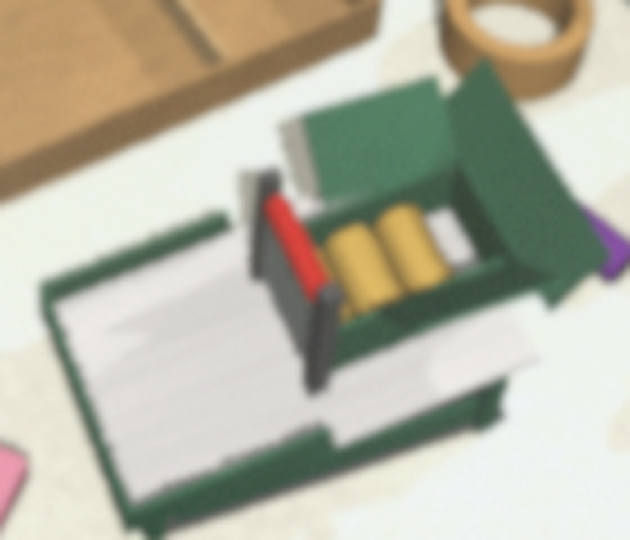

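The side crop shows the gate bar (crop (297,240)), which is slightly raised, with the three bushings behind it. I start with the left axle.

Run:
```python
from h import *
go([512,354.1,120],86.5)
```

```text
t 0.2 at [271.  562.8 183.4] yaw 64.3 w 87.8 gf 0.0 F [-0.1  0.  -0.3] | turn [-6.000e-04 -1.000e-04 -2.585e-01] shift [-1.5384 -0.417   0.3174]
```

{"name": "servo_tool", "arguments": {
  "rows": [
    [0, 0, -0.1, -0.25, -0.1, 0, 44],
    [0, 0, -0.2, -0.5, -0.2, 0, 44],
    [0, 0, -0.2585, -0.75, -0.3, 0, 44],
    [0, 0, -0.2585, -0.9, -0.4, 0, 44],
    [0, 0, -0.2585, -0.9, -0.4, 0, 44],
    [0, 0, -0.2585, -0.9, -0.4, 0, 44]
  ]
}}

```text
t: 0.95
ee_pos: [398.4, 413.4, 183.9]
orientation: [-0.097, -3.14, -0.001]
ft_force: [-0.1, -0.2, -0.4]
width: 44.3
grasp_force: 0.0
```

Run:
```python
from h import *
go([512,354.1,120],86.5)
```

```text
t 0.9 at [398.4 413.4 183.9] yaw 86.5 w 44.3 gf 0.0 F [-0.1 -0.2 -0.4] | turn [ 0.0002 -0.0001 -0.0002] shift [-0.585  -0.2611  0.3194]
```

{"name": "servo_tool", "arguments": {
  "rows": [
    [0, 0, 0, -0.2, -0.09, 0.1, 44],
    [0, 0, 0, -0.4, -0.18, 0.2, 44],
    [0, 0, 0, -0.585, -0.261, 0.319, 44],
    [0, 0, 0, -0.585, -0.261, 0.319, 44],
    [0, 0, 0, -0.585, -0.261, 0.319, 44]
  ]
}}

```text
t: 1.58
ee_pos: [511.4, 354.8, 120.1]
orientation: [-0.095, -3.14, -0.0]
ft_force: [-0.3, 1.0, 0.8]
width: 43.9
grasp_force: 0.0
```

Run:
```python
from h import *
go([512,354.1,41],86.5)
im,d=snap('top');ims,ds=snap('side')
a=cv2.resize(im[165:245,165:245],(480,480),interpolation=cv2.INTER_CUBIC);b=cv2.resize(ims[110:230,190:310],(480,480)[:1]*2,interpolation=cv2.INTER_CUBIC)
cv2.imwrite('pics/c3.png',cv2.resize(np.hstack([a,b]),(800,400))[:,:,::-1])
```

```text
t 1.6 at [511.4 354.8 120.1] yaw 86.6 w 43.9 gf 0.0 F [-0.3  1.   0.8] | turn [ 0.     -0.0004  0.0006] shift [-0.0035 -0.0033  0.3954]
```

View pics/c3.png

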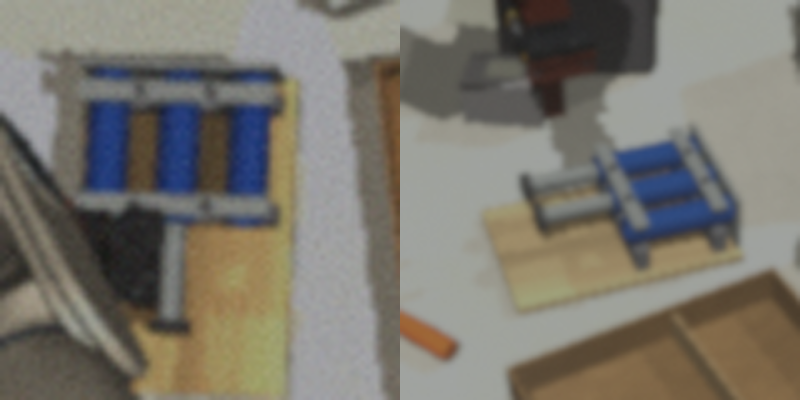

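The picture shows the gripper poised over the left axle, with the second axle beside it. I'll descend and close.

{"name": "servo_tool", "arguments": {
  "rows": [
    [0, 0, 0, 0, -0.002, 0.15, 44],
    [0, 0, 0, 0, -0.003, 0.3, 44],
    [0, 0, 0, 0, -0.003, 0.395, 44],
    [0, 0, 0, 0, -0.003, 0.395, 44],
    [0, 0, 0, 0, -0.003, 0.395, 44]
  ]
}}

```text
t: 2.3
ee_pos: [512.7, 353.8, 42.1]
orientation: [0.095, 3.139, 0.001]
ft_force: [-0.0, -0.5, 0.2]
width: 43.9
grasp_force: 0.0
```

{"name": "servo_tool", "arguments": {
  "rows": [
    [0, 0, 0, 0, 0, 0, 30],
    [0, 0, 0, 0, 0, 0, 24],
    [0, 0, 0, 0, 0, 0, 15],
    [0, 0, 0, 0, 0, 0, 10],
    [0, 0, 0, 0, 0, 0, 10],
    [0, 0, 0, 0, 0, 0, 10]
  ]
}}

```text
t: 3.05
ee_pos: [512.1, 353.0, 41.0]
orientation: [-0.096, -3.14, 0.0]
ft_force: [-0.5, -0.4, 0.5]
width: 10.0
grasp_force: 0.0
```

Run:
```python
from h import *
go([512,354.1,41],86.5)
im,d=snap('top');ims,ds=snap('side')
a=cv2.resize(im[165:245,165:245],(480,480),interpolation=cv2.INTER_CUBIC);b=cv2.resize(ims[110:230,190:310],(480,480)[:1]*2,interpolation=cv2.INTER_CUBIC)
cv2.imwrite('pics/c4.png',cv2.resize(np.hstack([a,b]),(800,400))[:,:,::-1])
print(proj('side',[[512,354,55],[512,354,41]]))
```

```text
t 3.0 at [512.1 353.   41. ] yaw 86.5 w 10.0 gf 0.0 F [-0.5 -0.4  0.5] | turn [-0.0001 -0.0001  0.    ] shift [0.001  0.0052 0.0001]
[[236.56408911 163.66103186]
 [236.83242776 166.61256562]]
```

View pics/c4.png

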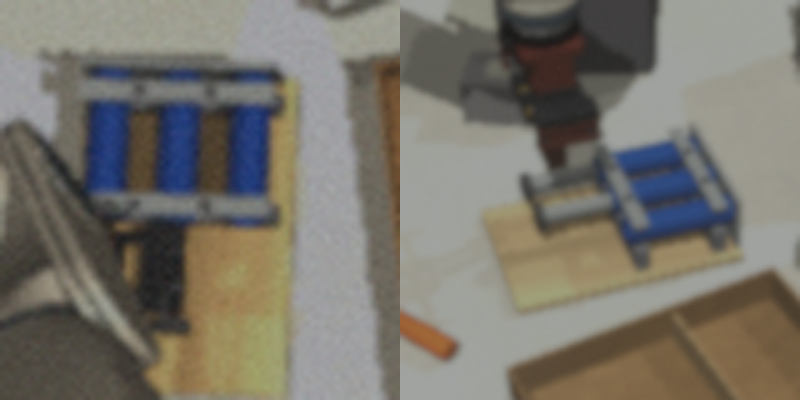

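Run:
```python
from h import *
ims,ds=snap('side');P=cloud('side',ds)
b=cv2.resize(ims[100:190,190:290],(800,720),interpolation=cv2.INTER_CUBIC)[:600]
cv2.imwrite('pics/c5.png',np.clip(b[:,:,::-1]*1.6,0,255).astype(np.uint8))
for r in range(138,182,2):
    print(r,' '.join('%d/%d/%d'%tuple(P[r,c].round()) for c in range(228,252,3)))
```

```text
138 486/338/187 489/310/205 498/307/204 508/305/203 519/305/199 527/298/202 545/323/181 633/566/-1
140 484/335/181 486/302/202 498/306/197 503/289/206 512/285/206 522/283/205 531/278/206 628/553/-1
142 481/326/180 482/288/204 491/283/206 501/281/204 511/281/201 519/272/205 528/270/204 622/535/2
144 479/320/176 479/280/203 489/277/202 497/269/205 507/268/203 516/266/202 527/267/198 617/519/4
146 480/326/163 476/270/202 486/269/200 494/261/204 504/262/200 515/262/196 526/267/190 206/-789/995
148 529/528/3 476/273/192 485/266/194 495/266/192 504/264/190 516/267/185 527/272/178 611/504/-4
150 524/512/5 476/273/184 484/266/186 497/275/176 506/271/177 517/274/171 528/276/167 537/271/167
152 521/502/3 474/271/178 486/276/171 496/275/168 505/271/168 517/276/161 526/271/163 601/475/-2
154 517/490/3 476/280/163 485/274/164 497/279/157 561/471/3 573/468/1 585/469/-3 565/362/78
156 513/479/2 525/475/1 502/341/103 512/339/101 559/466/-3 569/457/0 580/452/0 561/352/77
158 509/467/1 521/463/1 500/339/96 511/335/95 553/448/1 564/443/1 575/437/3 560/350/70
160 505/453/3 518/458/-5 500/340/86 511/340/
[... 262 characters left out ...]
50/51 511/347/50 540/409/-6 548/397/1 556/383/8 562/362/23
168 474/338/58 503/408/-4 513/400/-1 519/380/13 206/-789/995 541/373/11 551/367/12 544/306/60
170 474/341/47 494/375/14 505/375/11 515/368/13 510/305/63 518/297/66 530/299/61 539/293/62
172 481/372/11 474/299/70 486/301/64 497/301/61 505/291/65 517/294/60 528/293/57 538/289/57
174 477/360/12 472/293/65 482/291/64 494/293/59 505/293/55 515/288/55 527/293/47 549/327/14
176 474/350/11 469/283/65 482/293/53 492/291/52 515/333/11 526/329/11 535/320/14 545/315/16
178 470/336/13 468/283/56 491/331/11 500/322/15 511/321/12 522/317/12 532/313/11 542/309/11
180 467/330/10 476/321/14 486/314/16 498/317/9 508/313/9 519/309/9 528/301/13 540/302/7
```

View pics/c5.png

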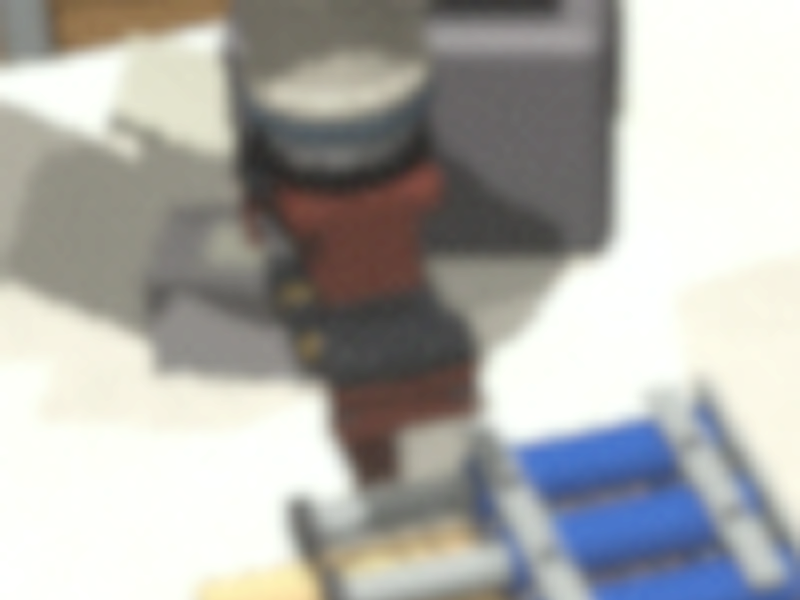

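The crop and the side depth show the finger tip ending near z≈78 above the shaft, although the reading says 41. The fingers closed in the air above the axle. I'll open and lower cautiously.

{"name": "servo_tool", "arguments": {
  "rows": [
    [0, 0, 0, 0, 0, 0, 44],
    [0, 0, 0, 0, 0, 0, 44],
    [0, 0, 0, 0, 0, 0, 44],
    [0, 0, 0, 0, 0, 0.05, 44],
    [0, 0, 0, 0, 0, 0.1, 44],
    [0, 0, 0, 0, 0, 0.1, 44],
    [0, 0, 0, 0, 0, 0.1, 44]
  ]
}}

```text
t: 4.08
ee_pos: [512.1, 353.0, 20.8]
orientation: [-0.096, -3.14, 0.0]
ft_force: [1.1, 0.2, 0.5]
width: 43.8
grasp_force: 0.0
```

Run:
```python
from h import *
go([512,354.1,41],86.5)
ims,ds=snap('side');P=cloud('side',ds)
b=cv2.resize(ims[120:190,200:293],(800,602),interpolation=cv2.INTER_CUBIC)[:600]
cv2.imwrite('pics/c6.png',np.clip(b[:,:,::-1]*1.6,0,255).astype(np.uint8))
for r in range(146,178,2):
    print(r,' '.join('%d/%d/%d'%tuple(P[r,c].round()) for c in range(228,252,3)))
```

```text
t 4.1 at [512.1 353.   20.8] yaw 86.5 w 43.8 gf 0.0 F [1.1 0.2 0.5] | turn [-0.0002 -0.0002  0.    ] shift [ 0.0009  0.0054 -0.101 ]
146 479/323/166 489/322/163 491/288/186 501/288/183 511/285/182 521/283/181 530/277/182 615/516/-4
148 478/322/158 478/279/187 489/281/183 496/270/188 507/273/183 516/267/185 525/263/185 537/268/178
150 478/324/148 476/276/182 485/269/184 494/264/185 505/266/180 514/263/180 526/268/173 535/264/173
152 520/501/4 475/273/176 484/268/177 493/266/176 504/267/171 515/269/167 525/266/166 536/269/161
154 517/491/2 475/278/164 483/267/169 493/268/166 505/272/159 515/270/158 527/275/151 537/273/150
156 513/476/3 526/480/-3 484/275/155 495/275/152 505/276/148 515/271/149 527/277/140 537/273/141
158 511/473/-4 521/465/-1 484/277/145 494/273/145 505/276/139 565/446/-1 575/438/2 559/347/72
160 506/456/0 517/452/-1 527/444/2 506/322/97 517/322/94 537/352/66 548/351/63 558/346/64
162 482/359/69 514/443/-3 504/357/63 506/322/88 516/321/86 534/345/63 547/348/57 555/338/61
164 478/347/69 490/349/64 502/352/58 505/323/78 517/327/72 533/343/55 546/347/48 555/339/51
166 477/346/61 488/346/57 499/345/54 505/324/69 206/-789/995 550/404/-6 556/381/10 559/352/31
168 475/341/56 502/405/-1 513/400/0 520/382/11 529/374/14 540/370/14 551/368/11 543/302/64
170 475/345/44 494/375/14 506/376/10 516/371/10 510/307/61 518/297/66 529/295/64 539/291/64
172 481/374/9 206/-789/995 486/301/64 496/298/63 505/292/65 517/296/58 528/293/57 539/292/54
174 477/359/12 472/292/67 483/295/60 493/291/60 505/294/54 515/291/53 526/290/50 549/329/13
176 474/353/9 471/292/58 481/289/57 493/292/50 514/327/16 527/333/7 536/325/10 545/316/14
```

View pics/c6.png

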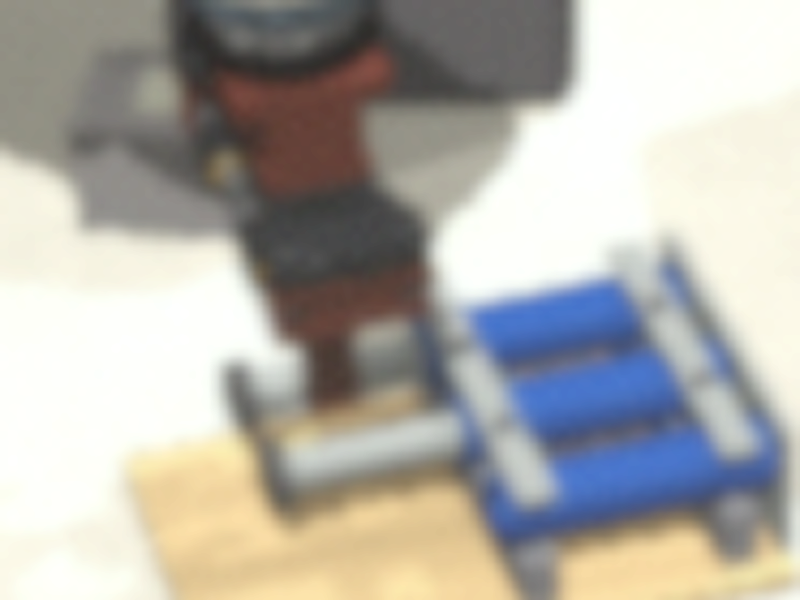

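The near finger tip now shows at about z≈62 against a reading of 21. The gripper therefore sits about 40 mm higher than it reads. I'll lower in small steps and watch the force.

{"name": "servo_tool", "arguments": {
  "rows": [
    [0, 0, 0, 0, 0, 0.02, 44],
    [0, 0, 0, 0, 0, 0.04, 44],
    [0, 0, 0, 0, 0, 0.05, 44],
    [0, 0, 0, 0, 0, 0.05, 44]
  ]
}}

```text
t: 4.62
ee_pos: [512.0, 353.0, 10.8]
orientation: [-0.096, -3.14, 0.0]
ft_force: [0.1, 0.0, -0.1]
width: 44.0
grasp_force: 0.0
```

Run:
```python
from h import *
go([512,354.1,41],86.5)
ims,ds=snap('side');P=cloud('side',ds)
for r in range(158,178,1):
    print(r,' '.join('%d/%d/%d'%tuple(P[r,c].round()) for c in range(234,244,2)))
im,d=snap('top');Pt=cloud('top',d);m=np.zeros(d.shape,bool);m[190:240,180:215]=1
```

```text
t 4.6 at [512.  353.   10.8] yaw 86.5 w 44.0 gf 0.0 F [ 0.1  0.  -0.1] | turn [-0.0002 -0.0003 -0.    ] shift [ 0.0005  0.0056 -0.1509]
158 484/275/147 489/269/149 497/273/144 505/276/140 511/271/141
159 483/272/145 489/270/144 497/273/140 504/274/137 511/272/136
160 482/271/141 489/271/140 497/275/134 502/269/137 510/271/133
161 482/272/136 490/275/132 510/323/91 516/318/93 534/355/60
162 483/277/128 502/322/90 509/322/87 516/320/86 531/345/64
163 501/347/67 500/317/89 509/322/83 516/322/80 530/344/60
164 501/350/60 501/321/81 510/328/73 515/320/78 530/344/56
165 501/349/56 502/324/74 206/-789/995 517/326/68 530/345/50
166 499/345/55 500/321/72 508/322/69 515/321/68 545/400/-1
167 513/400/4 500/323/66 508/325/62 516/324/60 537/374/16
168 512/400/0 501/326/59 507/322/60 514/319/60 535/368/16
169 506/377/14 500/324/57 507/321/56 513/317/57 536/371/9
170 505/375/11 500/326/50 518/365/15 510/307/61 515/298/67
171 503/366/14 493/300/67 501/302/63 507/297/65 514/295/65
172 485/297/68 492/297/65 500/300/60 506/295/62 513/294/61
173 485/300/61 491/295/62 499/296/60 506/295/58 512/291/59
174 484/296/60 491/297/57 497/290/60 505/292/56 511/289/56
175 482/290/60 490/292/56 496/288/57 504/292/52 510/285/55
176 482/292/54 488/289/54 496/288/52 515/334/10 520/322/18
177 484/300/42 500/335/9 506/327/14 513/324/14 519/321/14
```

{"name": "servo_tool", "arguments": {
  "rows": [
    [0, 0, 0, 0, 0.004, 0.015, 44],
    [0, 0, 0, 0, 0.004, 0.03, 44],
    [0, 0, 0, 0, 0.004, 0.045, 44],
    [0, 0, 0, 0, 0.004, 0.045, 44]
  ]
}}

```text
t: 5.22
ee_pos: [512.0, 353.7, 1.7]
orientation: [-0.096, -3.14, 0.001]
ft_force: [0.3, -0.1, -0.8]
width: 43.9
grasp_force: 0.0
```

{"name": "servo_tool", "arguments": {
  "rows": [
    [0, 0, 0, 0, 0, 0, 30],
    [0, 0, 0, 0, 0, 0, 24],
    [0, 0, 0, 0, 0, 0, 15],
    [0, 0, 0, 0, 0, 0, 10],
    [0, 0, 0, 0, 0, 0, 10],
    [0, 0, 0, 0, 0, 0, 10]
  ]
}}

```text
t: 5.98
ee_pos: [512.3, 354.2, 2.2]
orientation: [0.096, 3.14, 0.001]
ft_force: [0.5, 2.4, 0.2]
width: 19.3
grasp_force: 29.9
```

Gripped at 19.3 mm. I'll pull straight along tool +x for 40 mm.

{"name": "servo_tool", "arguments": {
  "rows": [
    [0, 0, 0, 0.02, 0, 0, 10],
    [0, 0, 0, 0.05, 0, 0, 10],
    [0, 0, 0, 0.08, 0, 0, 10],
    [0, 0, 0, 0.11, 0, 0, 10],
    [0, 0, 0, 0.14, 0, 0, 10],
    [0, 0, 0, 0.17, 0, 0, 10],
    [0, 0, 0, 0.2, 0, 0, 10],
    [0, 0, 0, 0.2, 0, 0, 10]
  ]
}}

```text
t: 6.98
ee_pos: [470.7, 355.9, 1.8]
orientation: [-0.096, -3.138, 0.002]
ft_force: [-2.6, 1.9, -1.8]
width: 19.4
grasp_force: 29.9
```

{"name": "servo_tool", "arguments": {
  "rows": [
    [0, 0, 0, 0, 0, 0, 30],
    [0, 0, 0, 0, 0, 0, 34],
    [0, 0, 0, 0, 0, 0, 34],
    [0, 0, 0, -0.08, 0, 0, 34],
    [0, 0, 0, -0.16, 0, 0, 34],
    [0, 0, 0, -0.24, 0, 0, 34],
    [0, 0, 0, -0.24, 0, 0, 34]
  ]
}}

```text
t: 7.85
ee_pos: [522.1, 353.3, 2.1]
orientation: [0.098, 3.139, 0.001]
ft_force: [0.4, 0.4, -0.2]
width: 33.8
grasp_force: 0.0
```

{"name": "servo_tool", "arguments": {
  "rows": [
    [0, 0, 0, 0, 0, 0, 24],
    [0, 0, 0, 0, 0, 0, 15],
    [0, 0, 0, 0, 0, 0, 10],
    [0, 0, 0, 0, 0, 0, 10],
    [0, 0, 0, 0, 0, 0, 10]
  ]
}}

```text
t: 8.48
ee_pos: [519.7, 353.7, 2.0]
orientation: [-0.095, -3.14, -0.0]
ft_force: [-1.6, 3.2, -1.1]
width: 19.3
grasp_force: 30.0
```

{"name": "servo_tool", "arguments": {
  "rows": [
    [0, 0, 0, 0.03, 0, 0, 10],
    [0, 0, 0, 0.08, 0, 0, 10],
    [0, 0, 0, 0.13, 0, 0, 10],
    [0, 0, 0, 0.18, 0, 0, 10],
    [0, 0, 0, 0.23, 0, 0, 10],
    [0, 0, 0, 0.28, 0, 0, 10],
    [0, 0, 0, 0.33, 0, 0, 10],
    [0, 0, 0, 0.38, 0, 0, 10],
    [0, 0, 0, 0.43, 0, 0, 10],
    [0, 0, 0, 0.47, 0, 0, 10]
  ]
}}

```text
t: 9.72
ee_pos: [425.7, 359.1, 2.1]
orientation: [-0.096, -3.14, 0.0]
ft_force: [-0.1, 1.5, -6.3]
width: 19.3
grasp_force: 29.9
```

{"name": "servo_tool", "arguments": {
  "rows": [
    [0, 0, 0, 0.03, 0, 0, 10],
    [0, 0, 0, 0.03, 0, -0.1, 10],
    [0, 0, 0, 0.03, 0, -0.25, 10],
    [0, 0, 0, 0.03, 0, -0.4, 10],
    [0, 0, 0, 0.03, 0, -0.4, 10],
    [0, 0, 0, 0.03, 0, -0.4, 10]
  ]
}}

```text
t: 10.48
ee_pos: [419.8, 359.0, 81.2]
orientation: [-0.096, -3.139, 0.001]
ft_force: [0.7, 0.1, -6.1]
width: 19.5
grasp_force: 29.9
```

Run:
```python
from h import *
im,d=snap('top');c,yw,s=carton(im,d);print('carton',c,yw,s)
a=np.radians(yw);ex=np.array([np.cos(a),np.sin(a)]);ey=np.array([-np.sin(a),np.cos(a)])
for x,y in((-90,5),(-40,5)): print(x,y,(c+x*ex+y*ey).round(1))
t=c-90*ex; go([*t,130],yw)
ims,ds=snap('side')
b=cv2.resize(ims[80:230,150:350],(800,600),interpolation=cv2.INTER_CUBIC)
cv2.imwrite('pics/c7.png',np.clip(b[:,:,::-1]*1.6,0,255).astype(np.uint8))
```

```text
carton [542.32519531  13.49195862] 6.3570995 (301.996337890625, 232.8380584716797)
-90 5 [452.3   8.5]
-40 5 [502.  14.]
t 10.5 at [419.5 358.8  80.8] yaw 86.5 w 19.5 gf 29.9 F [-0.5 -1.  -5.7] | turn [-1.500e-03 -2.000e-04  9.325e-01] shift [-0.2745 -1.7632 -0.244 ]
```

View pics/c7.png

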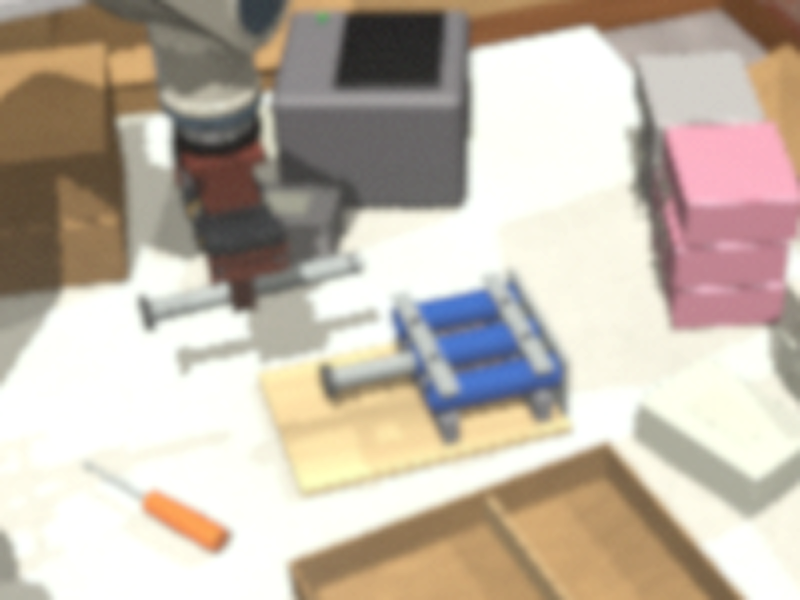

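The picture shows the axle drawn clear and hanging level in the gripper. I'll carry it to the carton, turning it across.

{"name": "servo_tool", "arguments": {
  "rows": [
    [0, 0, 0.1, -0.015, -0.1, -0.05, 10],
    [0, 0, 0.2, -0.03, -0.2, -0.1, 10],
    [0, 0, 0.3, -0.045, -0.3, -0.1, 10],
    [0, 0, 0.4, -0.06, -0.4, -0.1, 10],
    [0, 0, 0.5, -0.075, -0.5, -0.1, 10],
    [0, 0, 0.6, -0.09, -0.6, -0.1, 10],
    [0, 0, 0.7, -0.105, -0.7, -0.1, 10],
    [0, 0, 0.8, -0.12, -0.8, -0.1, 10],
    [0, 0, 0.9, -0.13, -0.9, -0.1, 10],
    [0, 0, 0.9325, -0.14, -1, -0.1, 10]
  ]
}}

```text
t: 11.82
ee_pos: [435.5, 157.3, 101.0]
orientation: [-2.097, -2.338, 0.003]
ft_force: [-0.9, -0.7, -5.4]
width: 19.4
grasp_force: 29.9
```

Run:
```python
from h import *
im,d=snap('top');c,yw,s=carton(im,d);print('carton',c,yw,s)
go([447,10,60],6.3)
```

```text
carton [542.0635376   13.46289062] 6.3571353 (301.4699401855469, 232.83807373046875)
t 11.9 at [434.9 155.5 100.9] yaw 6.1 w 19.5 gf 29.9 F [-0.7 -1.7 -6.9] | turn [-0.0019  0.001  -0.002 ] shift [-0.7294 -0.0171  0.2054]
```

{"name": "servo_tool", "arguments": {
  "rows": [
    [0, 0, 0, -0.15, 0, 0, 10],
    [0, 0, 0, -0.3, 0, 0, 10],
    [0, 0, 0, -0.45, -0.01, 0, 10],
    [0, 0, 0, -0.6, -0.017, 0, 10],
    [0, 0, 0, -0.729, -0.017, 0.1, 10],
    [0, 0, 0, -0.729, -0.017, 0.205, 10],
    [0, 0, 0, -0.729, -0.017, 0.205, 10],
    [0, 0, 0, -0.729, -0.017, 0.205, 10]
  ]
}}

```text
t: 12.88
ee_pos: [449.0, 13.2, 61.1]
orientation: [-2.094, -2.342, 0.0]
ft_force: [0.8, -0.5, -5.8]
width: 19.3
grasp_force: 29.9
```

Run:
```python
from h import *
go([447,10,5],6.3)
ims,ds=snap('side')
b=cv2.resize(ims[140:290,190:370],(720,600),interpolation=cv2.INTER_CUBIC)
cv2.imwrite('pics/c8.png',np.clip(b[:,:,::-1]*1.6,0,255).astype(np.uint8))
```

```text
t 12.9 at [449.   13.2  61.1] yaw 6.4 w 19.3 gf 29.9 F [ 0.8 -0.5 -5.8] | turn [-0.0003 -0.0001  0.0011] shift [-0.0147 -0.0115  0.2806]
```

View pics/c8.png

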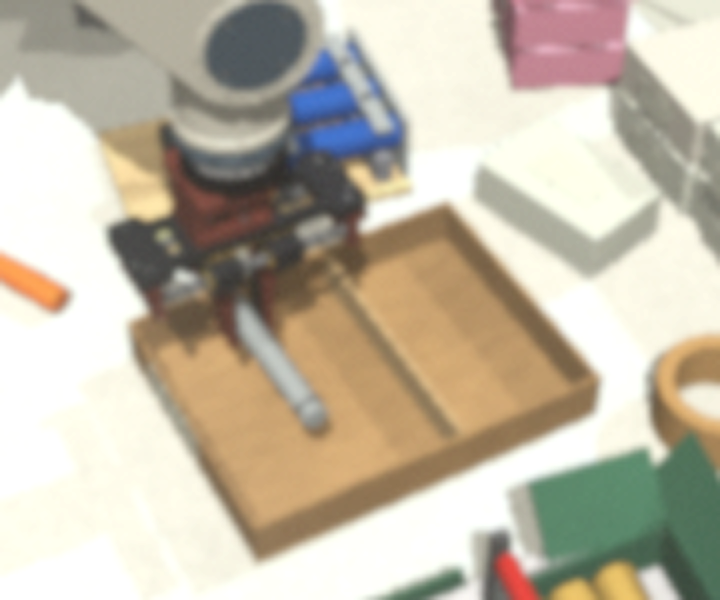

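The axle hangs above the larger compartment along its long side, tip at crop (312,412). I'll lower it.

{"name": "servo_tool", "arguments": {
  "rows": [
    [0, 0, 0, -0.015, -0.01, 0.1, 10],
    [0, 0, 0, -0.015, -0.01, 0.2, 10],
    [0, 0, 0, -0.015, -0.01, 0.3, 10],
    [0, 0, 0, -0.015, -0.01, 0.38, 10],
    [0, 0, 0, -0.015, -0.01, 0.42, 10],
    [0, 0, 0, -0.015, -0.01, 0.42, 10],
    [0, 0, 0, -0.015, -0.01, 0.42, 10]
  ]
}}

```text
t: 13.8
ee_pos: [447.8, 9.7, -22.5]
orientation: [2.094, 2.341, 0.001]
ft_force: [0.3, 0.0, -5.8]
width: 18.9
grasp_force: 29.9
```

{"name": "servo_tool", "arguments": {
  "rows": [
    [0, 0, 0, 0, 0, 0.01, 10],
    [0, 0, 0, 0, 0, 0.02, 10],
    [0, 0, 0, 0, 0, 0.025, 10],
    [0, 0, 0, 0, 0, 0.025, 10]
  ]
}}

```text
t: 14.3
ee_pos: [447.4, 9.6, -27.9]
orientation: [2.095, 2.341, 0.0]
ft_force: [0.6, -1.2, -3.4]
width: 19.3
grasp_force: 29.9
```

{"name": "servo_tool", "arguments": {
  "rows": [
    [0, 0, 0, 0, 0, 0.01, 10],
    [0, 0, 0, 0, 0, 0.01, 22],
    [0, 0, 0, 0, 0, 0.01, 28],
    [0, 0, 0, 0, 0, 0.01, 36],
    [0, 0, 0, 0, 0, 0.01, 36],
    [0, 0, 0, 0, 0, -0.1, 36],
    [0, 0, 0, 0, 0, -0.3, 36],
    [0, 0, 0, 0, 0, -0.5, 36],
    [0, 0, 0, 0, 0, -0.6, 36]
  ]
}}

```text
t: 15.42
ee_pos: [448.4, 9.7, 94.2]
orientation: [2.093, 2.34, 0.003]
ft_force: [0.5, 0.5, -1.2]
width: 35.9
grasp_force: 0.0
```

Run:
```python
from h import *
go([425,304,90],86.5)
```

```text
t 15.4 at [448.4   9.7  94.2] yaw 6.4 w 35.9 gf 0.0 F [ 0.5  0.5 -1.2] | turn [ 0.0016  0.0016 -0.9325] shift [1.4754 0.0469 0.0205]
```

{"name": "servo_tool", "arguments": {
  "rows": [
    [0, 0, -0.1, 0.1, 0, 0, 36],
    [0, 0, -0.2, 0.2, 0, 0, 36],
    [0, 0, -0.3, 0.35, 0, 0, 36],
    [0, 0, -0.4, 0.5, 0, 0, 40],
    [0, 0, -0.5, 0.65, 0, 0, 44],
    [0, 0, -0.6, 0.8, 0, 0, 44],
    [0, 0, -0.7, 0.95, 0, 0, 44],
    [0, 0, -0.8, 1.0, 0.05, 0, 44],
    [0, 0, -0.9, 1.0, 0.1, 0, 44],
    [0, 0, -0.9325, 1.0, 0.15, 0, 44]
  ]
}}

```text
t: 16.68
ee_pos: [455.1, 212.1, 92.1]
orientation: [0.091, 3.14, 0.0]
ft_force: [-0.0, -0.3, 0.6]
width: 44.3
grasp_force: 0.0
```

Run:
```python
from h import *
go([512,299.7,50],86.5)
im,d=snap('top');np.save('t1.npy',im);print(carton(im,d))
```

```text
t 16.7 at [455.1 212.1  92.1] yaw 86.7 w 44.3 gf 0.0 F [-0.  -0.3  0.6] | turn [0.     0.0001 0.0023] shift [-0.2587  0.4535  0.2106]
(array([542.11132812,  13.11988831]), np.float32(6.075171), (301.66583251953125, 232.8074188232422))
```

{"name": "servo_tool", "arguments": {
  "rows": [
    [0, 0, 0, -0.1, 0.2, 0, 44],
    [0, 0, 0.002, -0.2, 0.4, 0, 44],
    [0, 0, 0.002, -0.259, 0.4535, 0.1, 44],
    [0, 0, 0.002, -0.259, 0.4535, 0.21, 44],
    [0, 0, 0.002, -0.259, 0.4535, 0.21, 44],
    [0, 0, 0.002, -0.259, 0.4535, 0.21, 44]
  ]
}}

```text
t: 17.48
ee_pos: [512.2, 299.1, 50.6]
orientation: [0.101, 3.14, 0.0]
ft_force: [0.2, 0.5, 0.6]
width: 43.9
grasp_force: 0.0
```

Run:
```python
from h import *
go([512,299.7,2],86.5)
```

```text
t 17.5 at [512.2 299.1  50.6] yaw 86.3 w 43.9 gf 0.0 F [0.2 0.5 0.6] | turn [ 0.0001  0.0002 -0.0023] shift [0.0013 0.0029 0.2431]
```

{"name": "servo_tool", "arguments": {
  "rows": [
    [0, 0, -0.0023, 0, 0.003, 0.08, 44],
    [0, 0, -0.0023, 0, 0.003, 0.16, 44],
    [0, 0, -0.0023, 0, 0.003, 0.243, 44],
    [0, 0, -0.0023, 0, 0.003, 0.243, 44],
    [0, 0, -0.0023, 0, 0.003, 0.243, 44]
  ]
}}

```text
t: 18.1
ee_pos: [512.2, 299.7, 1.3]
orientation: [-0.095, -3.14, 0.0]
ft_force: [-0.5, -0.4, -0.6]
width: 44.2
grasp_force: 0.0
```

{"name": "servo_tool", "arguments": {
  "rows": [
    [0, 0, 0, 0, 0, 0, 30],
    [0, 0, 0, 0, 0, 0, 24],
    [0, 0, 0, 0, 0, 0, 15],
    [0, 0, 0, 0, 0, 0, 10],
    [0, 0, 0, 0, 0, 0, 10],
    [0, 0, 0, 0, 0, 0, 10]
  ]
}}

```text
t: 18.85
ee_pos: [512.4, 299.9, 1.6]
orientation: [0.095, 3.14, 0.0]
ft_force: [0.6, -0.5, 1.7]
width: 19.1
grasp_force: 30.0
```

Gripped. I'll pull 40 mm, regrip at the centre of mass, then draw it out.

{"name": "servo_tool", "arguments": {
  "rows": [
    [0, 0, 0, 0.02, 0, 0, 10],
    [0, 0, 0, 0.05, 0, 0, 10],
    [0, 0, 0, 0.08, 0, 0, 10],
    [0, 0, 0, 0.11, 0, 0, 10],
    [0, 0, 0, 0.14, 0, 0, 10],
    [0, 0, 0, 0.17, 0, 0, 10],
    [0, 0, 0, 0.2, 0, 0, 10],
    [0, 0, 0, 0.2, 0, 0, 10]
  ]
}}

```text
t: 19.85
ee_pos: [470.8, 301.9, 1.2]
orientation: [-0.095, -3.138, 0.001]
ft_force: [-3.2, 0.8, -0.6]
width: 18.9
grasp_force: 30.0
```

{"name": "servo_tool", "arguments": {
  "rows": [
    [0, 0, 0, 0, 0, 0, 30],
    [0, 0, 0, 0, 0, 0, 34],
    [0, 0, 0, 0, 0, 0, 34],
    [0, 0, 0, -0.08, 0, 0, 34],
    [0, 0, 0, -0.16, 0, 0, 34],
    [0, 0, 0, -0.24, 0, 0, 34],
    [0, 0, 0, -0.24, 0, 0, 34]
  ]
}}

```text
t: 20.72
ee_pos: [522.1, 299.2, 1.5]
orientation: [0.097, 3.139, 0.001]
ft_force: [0.8, 0.8, -0.6]
width: 33.9
grasp_force: 0.0
```

{"name": "servo_tool", "arguments": {
  "rows": [
    [0, 0, 0, 0, 0, 0, 24],
    [0, 0, 0, 0, 0, 0, 15],
    [0, 0, 0, 0, 0, 0, 10],
    [0, 0, 0, 0, 0, 0, 10],
    [0, 0, 0, 0, 0, 0, 10]
  ]
}}

```text
t: 21.35
ee_pos: [519.6, 299.2, 1.3]
orientation: [-0.095, -3.139, 0.001]
ft_force: [-1.5, 1.1, -1.1]
width: 19.1
grasp_force: 30.0
```

{"name": "servo_tool", "arguments": {
  "rows": [
    [0, 0, 0, 0.03, 0, 0, 10],
    [0, 0, 0, 0.08, 0, 0, 10],
    [0, 0, 0, 0.13, 0, 0, 10],
    [0, 0, 0, 0.18, 0, 0, 10],
    [0, 0, 0, 0.23, 0, 0, 10],
    [0, 0, 0, 0.28, 0, 0, 10],
    [0, 0, 0, 0.33, 0, 0, 10],
    [0, 0, 0, 0.38, 0, 0, 10],
    [0, 0, 0, 0.43, 0, 0, 10],
    [0, 0, 0, 0.47, 0, 0, 10]
  ]
}}

```text
t: 22.6
ee_pos: [425.7, 305.0, 1.5]
orientation: [0.095, 3.14, -0.0]
ft_force: [0.1, 0.3, -4.0]
width: 19.2
grasp_force: 30.0
```

{"name": "servo_tool", "arguments": {
  "rows": [
    [0, 0, 0, 0.03, 0, 0, 10],
    [0, 0, 0, 0.03, 0, -0.1, 10],
    [0, 0, 0, 0.03, 0, -0.25, 10],
    [0, 0, 0, 0.03, 0, -0.4, 10],
    [0, 0, 0, 0.03, 0, -0.5, 10],
    [0, 0, 0, 0.03, 0, -0.5, 10],
    [0, 0, 0, 0.03, 0, -0.5, 10]
  ]
}}

```text
t: 23.48
ee_pos: [419.8, 305.0, 100.7]
orientation: [-0.095, -3.139, 0.001]
ft_force: [0.1, 0.2, -5.3]
width: 19.7
grasp_force: 30.0
```

Run:
```python
from h import *
im,d=snap('top');c,yw,s=carton(im,d);print('carton',c,yw,s)
hsv=cv2.cvtColor(im,cv2.COLOR_RGB2HSV)
a=np.radians(yw);ex=np.array([np.cos(a),np.sin(a)]);ey=np.array([-np.sin(a),np.cos(a)])
v,u=np.mgrid[170:260,235:315];X=onz('top',np.c_[u.ravel(),v.ravel()],20.)[:,:2]-c;L=np.c_[X@ex,X@ey]
S=hsv[170:260,235:315,1].ravel();k=(S<75)&(abs(L[:,0])<140)&(abs(L[:,1])<108)
print(k.sum(),L[k].min(0),L[k].max(0),np.median(L[k],0), np.percentile(L[k],[5,95],axis=0))
cv2.imwrite('pics/c9.png',cv2.resize(im[165:265,220:320],(600,600),interpolation=cv2.INTER_CUBIC)[:,:,::-1])
t=c-38*ex+7*ey; print(t); go([*t,100],yw)
```

```text
carton [542.09844971  13.1619873 ] 5.9431243 (301.90728759765625, 232.83103942871094)
281 [-115.32500246 -106.48326574] [-88.87875651  95.00189638] [-101.34004618   -4.53738106] [[-111.02288421  -94.90140648]
 [ -91.28778411   86.8009058 ]]
[503.57790416  16.18979859]
t 23.5 at [419.6 304.8 100.4] yaw 86.5 w 19.6 gf 30.0 F [-0.1 -0.5 -4.5] | turn [-1.200e-03 -3.000e-04  9.376e-01] shift [-0.5064 -1.4151  0.0031]
```

View pics/c9.png

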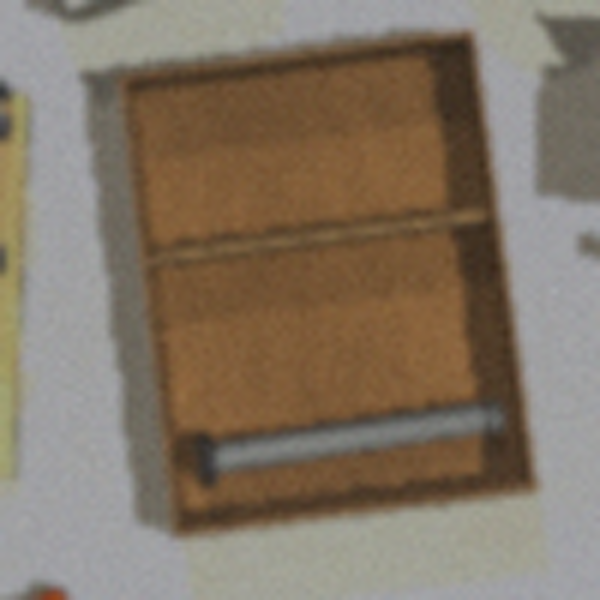

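The first axle lies flat in the larger compartment (shaft from crop (205,460) to (500,415)). Now the second.

{"name": "servo_tool", "arguments": {
  "rows": [
    [0, 0, 0.1, -0.05, -0.1, 0, 10],
    [0, 0, 0.2, -0.1, -0.2, 0, 10],
    [0, 0, 0.3, -0.15, -0.3, 0, 10],
    [0, 0, 0.4, -0.2, -0.4, 0, 10],
    [0, 0, 0.5, -0.25, -0.5, 0, 10],
    [0, 0, 0.6, -0.3, -0.6, 0, 10],
    [0, 0, 0.7, -0.35, -0.7, 0, 10],
    [0, 0, 0.8, -0.4, -0.8, 0, 10],
    [0, 0, 0.9, -0.45, -0.9, 0, 10],
    [0, 0, 0.9376, -0.5, -1, 0, 10]
  ]
}}

```text
t: 24.78
ee_pos: [507.5, 98.8, 100.2]
orientation: [-2.106, -2.329, 0.003]
ft_force: [-0.2, -0.3, -4.2]
width: 19.5
grasp_force: 30.0
```

Run:
```python
from h import *
im,d=snap('top');print(carton(im,d))
go([501,19,60],6.1)
```

```text
(array([542.38238525,  13.0291748 ]), np.float32(6.2186246), (301.5738525390625, 232.4302520751953))
t 24.8 at [508.7  97.  100.3] yaw 5.7 w 19.5 gf 30.0 F [ 1.2 -2.3 -5. ] | turn [-0.0008  0.0007 -0.005 ] shift [-0.3841 -0.0765  0.2022]
```

{"name": "servo_tool", "arguments": {
  "rows": [
    [0, 0, 0, -0.13, -0.03, 0, 10],
    [0, 0, -0.005, -0.26, -0.05, 0, 10],
    [0, 0, -0.005, -0.38, -0.075, 0.1, 10],
    [0, 0, -0.005, -0.38, -0.075, 0.2, 10],
    [0, 0, -0.005, -0.38, -0.075, 0.3, 10],
    [0, 0, -0.005, -0.38, -0.075, 0.3, 10],
    [0, 0, -0.005, -0.38, -0.075, 0.3, 10]
  ]
}}

```text
t: 25.7
ee_pos: [501.0, 22.7, 41.5]
orientation: [-2.094, -2.342, 0.0]
ft_force: [-0.7, 0.7, -4.4]
width: 19.5
grasp_force: 30.0
```

Run:
```python
from h import *
go([501,19,-23],6.1)
```

```text
t 25.7 at [501.   22.7  41.5] yaw 6.4 w 19.5 gf 30.0 F [-0.7  0.7 -4.4] | turn [-0.0003 -0.      0.0035] shift [-0.0183 -0.0019  0.3223]
```

{"name": "servo_tool", "arguments": {
  "rows": [
    [0, 0, 0, -0.02, -0.002, 0.1, 10],
    [0, 0, 0, -0.02, -0.002, 0.2, 10],
    [0, 0, 0, -0.02, -0.002, 0.28, 10],
    [0, 0, 0, -0.02, -0.002, 0.32, 10],
    [0, 0, 0, -0.02, -0.002, 0.335, 10],
    [0, 0, 0, -0.02, -0.002, 0.345, 10],
    [0, 0, 0, -0.02, -0.002, 0.345, 10]
  ]
}}

```text
t: 26.58
ee_pos: [501.4, 18.5, -27.2]
orientation: [2.094, 2.341, 0.001]
ft_force: [-1.0, -0.5, -3.8]
width: 19.3
grasp_force: 30.0
```

{"name": "servo_tool", "arguments": {
  "rows": [
    [0, 0, 0, 0, 0, 0.01, 10],
    [0, 0, 0, 0, 0, 0.01, 22],
    [0, 0, 0, 0, 0, 0.01, 28],
    [0, 0, 0, 0, 0, 0.01, 36],
    [0, 0, 0, 0, 0, 0.01, 36],
    [0, 0, 0, 0, 0, -0.1, 36],
    [0, 0, 0, 0, 0, -0.3, 36],
    [0, 0, 0, 0, 0, -0.5, 36],
    [0, 0, 0, 0, 0, -0.7, 36],
    [0, 0, 0, 0, 0, -0.8, 36]
  ]
}}

```text
t: 27.82
ee_pos: [502.1, 18.5, 134.8]
orientation: [2.093, 2.34, 0.003]
ft_force: [-0.1, 0.1, 0.1]
width: 35.7
grasp_force: 0.0
```

Run:
```python
from h import *
print(ctrl.get_obs()['qpos'].round(2));go([521,-303.5,160],-4.2)
```

```text
[ 0.01  0.31  1.94 -0.    0.89 -0.1 ]
t 27.8 at [502.1  18.5 134.8] yaw 6.4 w 35.7 gf 0.0 F [-0.1  0.1  0.1] | turn [0.0021 0.     0.1231] shift [-1.6105 -0.0844 -0.1259]
```

{"name": "servo_tool", "arguments": {
  "rows": [
    [0, 0, 0.06, -0.25, -0.02, -0.1, 40],
    [0, 0, 0.123, -0.5, -0.04, -0.12, 40],
    [0, 0, 0.123, -0.75, -0.06, -0.12, 40],
    [0, 0, 0.123, -1, -0.07, -0.12, 40],
    [0, 0, 0.123, -1, -0.07, -0.12, 40],
    [0, 0, 0.123, -1, -0.07, -0.12, 40]
  ]
}}

```text
t: 28.58
ee_pos: [508.9, -181.5, 156.2]
orientation: [-2.301, -2.137, 0.0]
ft_force: [-0.1, -0.8, 0.3]
width: 40.1
grasp_force: 0.0
```

Run:
```python
from h import *
im,d=snap('top');c,yw,s=carton(im,d);print('carton',c,yw,s)
hsv=cv2.cvtColor(im,cv2.COLOR_RGB2HSV)
a=np.radians(yw);ex=np.array([np.cos(a),np.sin(a)]);ey=np.array([-np.sin(a),np.cos(a)])
v,u=np.mgrid[170:260,235:315];X=onz('top',np.c_[u.ravel(),v.ravel()],20.)[:,:2]-c;L=np.c_[X@ex,X@ey]
S=hsv[170:260,235:315,1].ravel();k=(S<75)&(abs(L[:,0])<140)&(abs(L[:,1])<108)
for q in(k&(L[:,0]<-75),k&(L[:,0]>-75)): print(q.sum(),L[q].min(0),L[q].max(0))
go([521,-303.5,150],-4.2)
```

```text
carton [542.38598633  11.61538696] 6.3551464 (301.6957092285156, 235.6219024658203)
276 [-137.03481232 -107.55636708] [-90.32178287  97.36296513]
268 [-62.47918132 -96.86674164] [-35.75522146 102.12928325]
t 28.6 at [ 509.  -180.9  156.3] yaw -4.2 w 40.2 gf 0.0 F [-0.5  0.4 -0.6] | turn [-0.0005 -0.0003  0.0003] shift [-0.6068  0.1047  0.0309]
```

{"name": "servo_tool", "arguments": {
  "rows": [
    [0, 0, 0, -0.2, 0.05, 0, 44],
    [0, 0, 0, -0.4, 0.1, 0, 44],
    [0, 0, 0, -0.607, 0.125, 0, 44],
    [0, 0, 0, -0.607, 0.125, 0.03, 44],
    [0, 0, 0, -0.607, 0.125, 0.03, 44],
    [0, 0, 0, -0.607, 0.125, 0.03, 44]
  ]
}}

```text
t: 29.38
ee_pos: [525.4, -303.0, 150.4]
orientation: [-2.299, -2.14, 0.0]
ft_force: [0.8, 0.0, -0.2]
width: 44.2
grasp_force: 0.0
```

Run:
```python
from h import *
go([526,-303.5,84],-4.2)
im,d=snap('top');ims,ds=snap('side');np.savez('g.npz',im=im,d=d,ims=ims,ds=ds)
b=cv2.resize(ims[215:345,250:400],(692,600),interpolation=cv2.INTER_CUBIC)
cv2.imwrite('pics/c10.png',np.clip(b[:,:,::-1]*1.5,0,255).astype(np.uint8))
```

```text
t 29.4 at [ 525.4 -303.   150.4] yaw -4.1 w 44.2 gf 0.0 F [ 0.8  0.  -0.2] | turn [-0.0005 -0.0004  0.0012] shift [-0.0023  0.0036  0.3318]
```

View pics/c10.png

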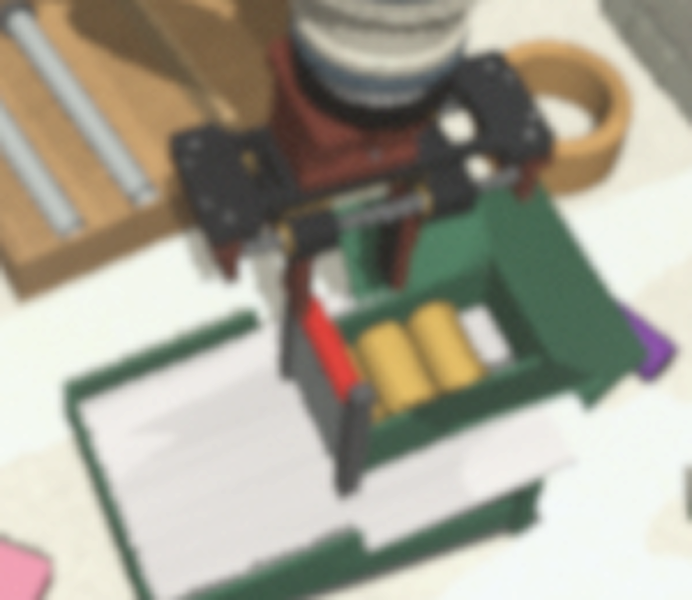

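Run:
```python
from h import *
D=np.load('g.npz');P=cloud('side',D['ds'])
for c0,c1 in((311,319),(331,341)):
  for r in range(266,286,2):
    print(r,' '.join('%d/%d/%d'%tuple(P[r,c].round()) for c in range(c0,c1,1)))
print(proj('side',[525.4,-303,150]),proj('side',[519,-303,190]))
```

```text
266 472/-328/291 473/-330/294 476/-330/292 477/-333/295 480/-332/292 481/-333/293 484/-334/293 486/-334/292
268 472/-329/285 473/-332/289 475/-333/289 477/-333/289 480/-333/286 481/-335/288 484/-334/286 487/-334/284
270 473/-328/277 474/-332/281 475/-334/283 477/-334/282 480/-334/280 482/-333/279 485/-334/278 487/-334/276
272 493/-295/217 475/-330/272 476/-333/275 490/-313/241 494/-311/238 496/-313/238 498/-313/238 502/-311/233
274 494/-293/207 492/-301/217 490/-309/229 491/-312/232 494/-312/231 496/-313/230 498/-314/230 588/-174/4
276 493/-296/202 495/-298/204 493/-306/215 492/-311/222 496/-310/219 497/-312/220 501/-311/217 586/-179/1
278 563/-177/1 494/-300/199 494/-306/207 493/-312/215 495/-312/214 497/-313/214 501/-311/209 528/-273/145
280 517/-257/121 517/-262/128 494/-306/199 493/-312/207 495/-313/208 499/-312/204 521/-279/148 525/-279/146
282 516/-260/116 516/-266/125 494/-306/191 494/-312/198 497/-312/196 499/-312/196 519/-284/147 520/-287/150
284 517/-259/106 517/-265/113 519/-266/113 519/-271/120 514/-284/141 516/-286/143 517/-288/145 519/-290/146
266 579/-247/138 547/-298/
[... 657 characters left out ...]
119 574/-265/119 577/-267/119 546/-313/196 548/-315/198 551/-315/196 554/-316/195 591/-269/115 593/-271/116 596/-271/115
278 570/-268/116 573/-269/115 575/-270/115 598/-243/67 582/-270/111 585/-270/109 587/-271/110 590/-272/110 592/-273/110 594/-275/111
280 570/-271/110 573/-270/107 575/-272/108 577/-273/109 580/-274/108 583/-274/106 587/-273/103 591/-273/101 593/-274/102 596/-274/100
282 206/-789/995 571/-275/105 575/-273/101 578/-274/100 581/-275/100 585/-274/96 588/-273/94 590/-275/94 593/-275/94 596/-276/94
284 569/-274/97 574/-272/90 577/-272/90 580/-273/89 582/-274/89 586/-274/86 587/-276/88 591/-276/87 590/-281/94 592/-283/96
[[322.69546756 286.35881065]] [[321.63132346 277.79045808]]
```

Both fingers straddle the red bar (inner faces x≈501 and 546, bar at about 521). I'll descend and pinch.

{"name": "servo_tool", "arguments": {
  "rows": [
    [0, 0, 0, 0, -0.01, 0.1, 44],
    [0, 0, 0, 0, -0.01, 0.2, 44],
    [0, 0, 0, 0, -0.01, 0.3, 44],
    [0, 0, 0, 0, -0.01, 0.35, 44],
    [0, 0, 0, 0, -0.01, 0.35, 44],
    [0, 0, 0, 0, -0.01, 0.35, 44]
  ]
}}

```text
t: 30.22
ee_pos: [524.0, -304.8, 81.3]
orientation: [2.3, 2.138, 0.001]
ft_force: [-0.6, -0.2, 0.3]
width: 44.3
grasp_force: 0.0
```

{"name": "servo_tool", "arguments": {
  "rows": [
    [0, 0, 0, 0, 0, 0, 30],
    [0, 0, 0, 0, 0, 0, 22],
    [0, 0, 0, 0, 0, 0, 15],
    [0, 0, 0, 0, 0, 0, 8],
    [0, 0, 0, 0, 0, 0, 8],
    [0, 0, 0, 0, 0, 0, 8]
  ]
}}

```text
t: 30.98
ee_pos: [521.3, -304.5, 80.4]
orientation: [-2.298, -2.137, 0.004]
ft_force: [-6.7, -1.1, 5.3]
width: 15.3
grasp_force: 30.0
```

{"name": "servo_tool", "arguments": {
  "rows": [
    [0, 0, 0, 0, -0.012, -0.02, 8],
    [0, 0, 0, 0, -0.012, -0.05, 8],
    [0, 0, 0, 0, -0.012, -0.08, 8],
    [0, 0, 0, 0, -0.012, -0.11, 8],
    [0, 0, 0, 0, -0.012, -0.14, 8],
    [0, 0, 0, 0, -0.012, -0.17, 8],
    [0, 0, 0, 0, -0.012, -0.2, 8],
    [0, 0, 0, 0, -0.012, -0.21, 8],
    [0, 0, 0, 0, -0.012, -0.21, 8]
  ]
}}

```text
t: 32.1
ee_pos: [521.4, -304.6, 123.2]
orientation: [2.301, 2.138, 0.001]
ft_force: [4.1, 0.7, 1.4]
width: 15.7
grasp_force: 30.0
```

{"name": "servo_tool", "arguments": {
  "rows": [
    [0, 0, 0, 0, 0, -0.01, 8],
    [0, 0, 0, 0, 0, -0.02, 8],
    [0, 0, 0, 0, 0, -0.025, 8],
    [0, 0, 0, 0, 0, -0.03, 8],
    [0, 0, 0, 0, 0, -0.03, 8],
    [0, 0, 0, 0, 0, -0.03, 8]
  ]
}}

```text
t: 32.85
ee_pos: [521.3, -304.5, 126.7]
orientation: [-2.301, -2.139, -0.0]
ft_force: [10.1, -2.9, -16.0]
width: 15.3
grasp_force: 30.0
```

Downward force of 16 N means the end stop is reached. I'll hold for a moment and look.

{"name": "servo_tool", "arguments": {
  "rows": [
    [0, 0, 0, 0, 0, 0, 8],
    [0, 0, 0, 0, 0, 0, 8],
    [0, 0, 0, 0, 0, 0, 8],
    [0, 0, 0, 0, 0, 0, 8],
    [0, 0, 0, 0, 0, 0, 8],
    [0, 0, 0, 0, 0, 0, 8],
    [0, 0, 0, 0, 0, 0, 8],
    [0, 0, 0, 0, 0, 0, 8]
  ]
}}

```text
t: 33.85
ee_pos: [521.3, -304.5, 126.7]
orientation: [-2.301, -2.138, -0.0]
ft_force: [9.9, -2.4, -17.4]
width: 15.4
grasp_force: 30.0
```

Run:
```python
from h import *
ims,ds=snap('side')
b=cv2.resize(ims[215:345,250:400],(692,600),interpolation=cv2.INTER_CUBIC)
cv2.imwrite('pics/c11.png',np.clip(b[:,:,::-1]*1.5,0,255).astype(np.uint8))
print(ctrl.get_obs()['ft_force'],ctrl.get_obs()['width'])
```

```text
[ 10.08455926  -3.51951061 -15.69783405] 15.116391827732514
```

View pics/c11.png

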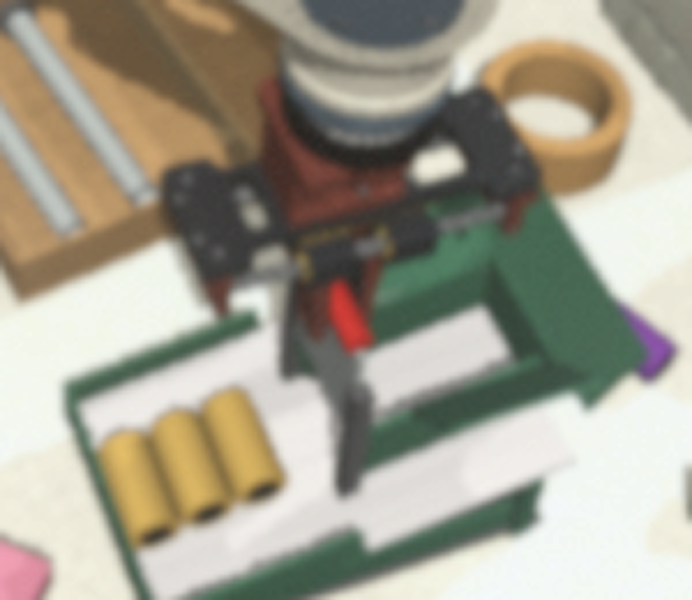

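All three bushings lie at the lip of the tray (crop (140,485), (188,465), (242,445)) and the channel is empty. I'll slide the gate shut in the same grip.

{"name": "servo_tool", "arguments": {
  "rows": [
    [0, 0, 0, 0, 0.006, 0.04, 8],
    [0, 0, 0, 0, 0.006, 0.08, 8],
    [0, 0, 0, 0, 0.006, 0.12, 8],
    [0, 0, 0, 0, 0.006, 0.16, 8],
    [0, 0, 0, 0, 0.006, 0.2, 8],
    [0, 0, 0, 0, 0.006, 0.24, 8],
    [0, 0, 0, 0, 0.006, 0.26, 8],
    [0, 0, 0, 0, 0.006, 0.265, 8],
    [0, 0, 0, 0, 0.006, 0.265, 8]
  ]
}}

```text
t: 35.02
ee_pos: [521.6, -304.5, 76.4]
orientation: [-2.3, -2.138, 0.001]
ft_force: [-9.0, 0.5, 13.3]
width: 15.2
grasp_force: 30.0
```

{"name": "servo_tool", "arguments": {
  "rows": [
    [0, 0, 0, 0, 0, 0.008, 8],
    [0, 0, 0, 0, 0, 0.008, 8],
    [0, 0, 0, 0, 0, 0.008, 8]
  ]
}}

```text
t: 35.4
ee_pos: [521.6, -304.6, 76.3]
orientation: [-2.301, -2.138, 0.001]
ft_force: [-13.3, 2.1, 26.1]
width: 15.2
grasp_force: 30.0
```

{"name": "servo_tool", "arguments": {
  "rows": [
    [0, 0, 0, 0, 0, 0, 30],
    [0, 0, 0, 0, 0.005, 0, 44],
    [0, 0, 0, 0, 0.01, 0, 44],
    [0, 0, 0, 0, 0.01, 0, 44],
    [0, 0, 0, 0, 0.01, -0.15, 44],
    [0, 0, 0, 0, 0.01, -0.3, 44],
    [0, 0, 0, 0, 0.01, -0.45, 44],
    [0, 0, 0, 0, 0.01, -0.5, 44]
  ]
}}

```text
t: 36.4
ee_pos: [525.2, -305.2, 175.6]
orientation: [2.299, 2.137, 0.001]
ft_force: [0.1, 0.8, -0.3]
width: 44.0
grasp_force: 0.0
```

Run:
```python
from h import *
im,d=snap('top');ims,ds=snap('side');P=cloud('side',ds)
hs=cv2.cvtColor(ims,cv2.COLOR_RGB2HSV)
m=((hs[:,:,0]<8)|(hs[:,:,0]>172))&(hs[:,:,1]>150)&(hs[:,:,2]>100);m[:270]=0;m[320:]=0;m[:,:305]=0;m[:,335:]=0
print('red n',m.sum(),np.percentile(P[m],[5,50,95],axis=0).round(1))
m=((hs[:,:,0]>14)&(hs[:,:,0]<30)&(hs[:,:,1]>120));m[:290]=0;m[345:]=0;m[:,:265]=0;m[:,318:]=0
q=P[m];print('yellow',m.sum(),np.percentile(q,[2,50,98],axis=0).round(1))
# distinguish bushings along hopper x
a=np.radians(-4.2);ex=np.array([np.cos(a),np.sin(a)]);ey=np.array([-np.sin(a),np.cos(a)]);r=q[:,:2]-[521,-304]
L=np.c_[r@ex,r@ey,q[:,2]];print(np.percentile(L,[2,10,50,90,98],axis=0).round(0));
h,e=np.histogram(L[:,0],bins=np.arange(-135,-20,5));z=[L[(L[:,0]>=e[i])&(L[:,0]<e[i+1]),2].max() if h[i] else 0 for i in range(len(h))];print(list(zip(e.astype(int),h,np.round(z))))
H,S=[cv2.cvtColor(im,cv2.COLOR_RGB2HSV)[:,:,i] for i in(0,1)]
m=(H>14)&(H<30)&(S>120);m[:212]=0;m[250:]=0;m[:,:338]=0;m[:,372:]=0;v,u=np.nonzero(m);X=onz('top',np.c_[u,v],60.);print('top yellow',m.sum(),X.min(0),X.max(0),X.mean(0))
go([413,-297,80],85.8)
```

```text
red n 100 [[ 512.9 -331.   137.9]
 [ 517.8 -305.   142. ]
 [ 523.9 -277.7  145.2]]
yellow 691 [[ 398.8 -330.6   54.8]
 [ 439.1 -304.    67.3]
 [ 480.5 -274.6   78. ]]
[[-122.  -32.   55.]
 [-116.  -29.   60.]
 [ -81.   -6.   67.]
 [ -47.   18.   76.]
 [ -40.   23.   78.]]
[(np.int64(-135), np.int64(0), np.float64(0.0)), (np.int64(-130), np.int64(0), np.float64(0.0)), (np.int64(-125), np.int64(29), np.float64(64.0)), (np.int64(-120), np.int64(46), np.float64(66.0)), (np.int64(-115), np.int64(39), np.float64(68.0)), (np.int64(-110), np.int64(37), np.float64(68.0)), (np.int64(-105), np.int64(36), np.float64(66.0)), (np.int64(-100), np.int64(26), np.float64(63.0)), (np.int64(-95), np.int64(54), np.float64(69.0)), (np.int64(-90), np.int64(45), np.float64(73.0)), (np.int64(-85), np.int64(45), np.float64(74.0)), (np.int64(-80), np.int64(38), np.float64(75.0)), (np.int64(-75), np.int64(33), np.float64(73.0)), (np.int64(-70), np.int64(32), np.float64(70.0)), (np.int64(-65), np.int64(46), np.float64(75.0)), (np.int64(-60), np.int64(49), np.float64(78.0)), (np.int64(-55), np.int64(45), np.float
[... 409 characters left out ...]
~^^^^^^
  File "h.py", line 11, in rays
    p=cv2.undistortPoints(uv.reshape(-1,1,2),K,np.array([c['k1'],0,0,0,0.])).reshape(-1,2)
      ~~~~~~~~~~~~~~~~~~~^^^^^^^^^^^^^^^^^^^^^^^^^^^^^^^^^^^^^^^^^^^^^^^^^^^
cv2.error: OpenCV(4.12.0) /io/opencv/modules/calib3d/src/undistort.dispatch.cpp:347: error: (-215:Assertion failed) CV_IS_MAT(_src) && CV_IS_MAT(_dst) && (_src->rows == 1 || _src->cols == 1) && (_dst->rows == 1 || _dst->cols == 1) && _src->cols + _src->rows - 1 == _dst->rows + _dst->cols - 1 && (CV_MAT_TYPE(_src->type) == CV_32FC2 || CV_MAT_TYPE(_src->type) == CV_64FC2) && (CV_MAT_TYPE(_dst->type) == CV_32FC2 || CV_MAT_TYPE(_dst->type) == CV_64FC2) in function 'cvUndistortPointsInternal'
```

The gate bar top is back at 142 mm, so the gate is shut. The nearest bushing is at hopper x≈-109. I'll turn the tool and go above it.

{"name": "servo_tool", "arguments": {
  "rows": [
    [0, 0, 0.1, 0, -0.1, 0, 60],
    [0, 0, 0.2, 0, -0.2, 0, 84],
    [0, 0, 0.3, 0, -0.3, 0, 84],
    [0, 0, 0.4, 0, -0.4, 0, 84],
    [0, 0, 0.5, -0.01, -0.5, 0, 84],
    [0, 0, 0.6, -0.012, -0.565, 0.1, 84],
    [0, 0, 0.7, -0.012, -0.565, 0.2, 84],
    [0, 0, 0.8, -0.012, -0.565, 0.3, 84],
    [0, 0, 0.9, -0.012, -0.565, 0.37, 84],
    [0, 0, 0.95, -0.012, -0.565, 0.37, 84]
  ]
}}

```text
t: 37.75
ee_pos: [409.6, -297.5, 97.2]
orientation: [-3.137, -0.109, 0.006]
ft_force: [-0.9, -0.1, -0.3]
width: 83.7
grasp_force: 0.0
```

```bash
cat >> h.py <<'E'
def bush():
    im,d=snap('side');P=cloud('side',d);hs=cv2.cvtColor(im,cv2.COLOR_RGB2HSV)
    m=((hs[:,:,0]>14)&(hs[:,:,0]<30)&(hs[:,:,1]>120)&(d>0));m[:285]=0;m[345:]=0;m[:,:265]=0;m[:,318:]=0
    q=P[m];ex=np.array([.9973,-.0732]);ey=np.array([.0732,.9973]);r=q[:,:2]-[521,-304];L=np.c_[r@ex,r@ey,q[:,2]]
    if len(L)<20: print('yellow px',len(L));return
    print('yellow px',len(L),'hx',np.percentile(L[:,0],[2,98]).round(0))
    f=L[L[:,0]<-95];print('front: hx',np.percentile(f[:,0],[2,98]).round(0),'hy',np.percentile(f[:,1],[2,98]).round(0),'ztop',np.percentile(f[:,2],95).round(0))
E
python3 - <<'E'
from h import *
bush(); go([412,-299,60],-94.2)
E
```

```text
yellow px 468 hx [-133.  -40.]
front: hx [-134.  -97.] hy [-84.  22.] ztop 220.0
t 37.8 at [ 410.  -297.8   97.7] yaw -86.2 w 84.1 gf 0.0 F [-0.5  0.1 -0.8] | turn [-0.0016  0.0021  0.0936] shift [0.01   0.0073 0.1886]
```

{"name": "servo_tool", "arguments": {
  "rows": [
    [0, 0, 0.05, 0.012, 0.007, 0.1, 84],
    [0, 0, 0.0936, 0.014, 0.007, 0.2, 84],
    [0, 0, 0.0936, 0.014, 0.007, 0.3, 84],
    [0, 0, 0.0936, 0.014, 0.007, 0.36, 84],
    [0, 0, 0.0936, 0.014, 0.007, 0.36, 84],
    [0, 0, 0.0936, 0.014, 0.007, 0.36, 84]
  ]
}}

```text
t: 38.55
ee_pos: [414.5, -300.2, 28.2]
orientation: [3.14, -0.106, 0.001]
ft_force: [-0.2, 1.2, -0.8]
width: 84.1
grasp_force: 0.0
```

Run:
```python
from h import *
go([413,-299,-1],-94.2)
ims,ds=snap('side')
b=cv2.resize(ims[250:350,250:370],(720,600),interpolation=cv2.INTER_CUBIC)
cv2.imwrite('pics/c12.png',np.clip(b[:,:,::-1]*1.5,0,255).astype(np.uint8))
```

```text
t 38.5 at [ 414.5 -300.2   28.2] yaw -93.9 w 84.1 gf 0.0 F [-0.2  1.2 -0.8] | turn [ 0.0002 -0.0003  0.0038] shift [-0.0079 -0.0055  0.1459]
```

View pics/c12.png

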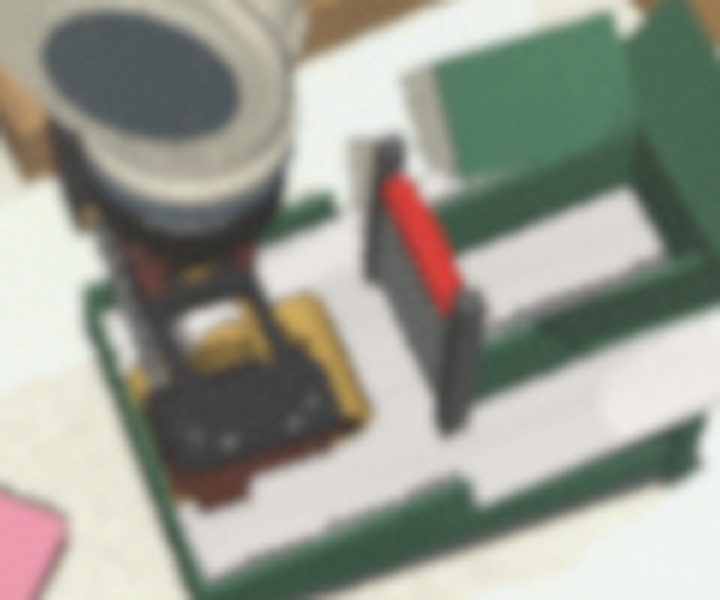

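The picture shows the gripper straddling the bushing nearest the lip, its near finger at crop (222,500). That was my last picture, so from here I go by numbers.

```bash
cat >> h.py <<'E'
def fing(r0,r1,c0,c1):
    im,d=snap('side');P=cloud('side',d)
    for r in range(r0,r1,1): print(r,' '.join('%d/%d/%d'%tuple(P[r,c].round()) for c in range(c0,c1,2)))
E
python3 - <<'E'
from h import *
fing(326,337,279,297)
E
```

```text
326 375/-382/190 379/-384/190 384/-384/188 387/-388/191 392/-388/188 396/-389/188 401/-389/184 407/-386/174 412/-387/173
327 375/-383/187 378/-386/189 382/-388/192 387/-388/187 392/-388/184 397/-387/179 405/-380/161 411/-380/156 416/-380/153
328 376/-381/179 378/-386/185 384/-384/179 389/-384/175 396/-379/161 401/-379/158 406/-380/155 411/-379/150 443/-327/39
329 375/-383/179 379/-384/177 384/-385/175 392/-378/157 396/-380/159 401/-379/153 406/-380/150 438/-325/34 442/-329/37
330 375/-382/173 382/-378/161 387/-378/157 391/-378/154 397/-378/150 416/-349/86 421/-349/83 437/-328/35 441/-332/39
331 377/-377/158 382/-379/157 387/-378/153 391/-380/152 410/-349/84 415/-350/82 420/-352/83 435/-333/40 438/-337/43
332 378/-375/149 382/-377/149 400/-348/86 405/-350/85 409/-351/84 415/-351/80 420/-351/76 434/-335/38 438/-337/39
333 398/-326/43 404/-326/39 399/-350/84 405/-349/78 410/-349/75 415/-351/74 428/-336/39 433/-337/37 437/-341/42
334 400/-323/31 405/-325/32 400/-349/78 405/-349/73 410/-350/71 423/-335/35 427/-338/38 431/-341/39 436/-343/39
335 399/-326/31 404/-327/31 399/-350/75 412/-333/34 417/-335/35 421/-338/36 426/-340/35 431/-342/36 435/-345/38
336 393/-340/57 403/-330/30 406/-334/35 411/-335/33 415/-339/38 420/-340/36 424/-344/39 429/-345/38 434/-347/38
```

{"name": "servo_tool", "arguments": {
  "rows": [
    [0, 0, 0, -0.004, 0, 0.05, 84],
    [0, 0, 0, -0.004, 0, 0.1, 84],
    [0, 0, 0, -0.004, 0, 0.13, 84],
    [0, 0, 0, -0.004, 0, 0.14, 84],
    [0, 0, 0, -0.004, 0, 0.14, 84]
  ]
}}

```text
t: 39.28
ee_pos: [413.4, -299.9, -0.3]
orientation: [-3.14, 0.106, 0.0]
ft_force: [-0.5, -0.0, 0.2]
width: 83.8
grasp_force: 0.0
```

{"name": "servo_tool", "arguments": {
  "rows": [
    [0, 0, 0, 0, 0, 0, 70],
    [0, 0, 0, 0, 0, 0, 62],
    [0, 0, 0, 0, 0, 0, 55],
    [0, 0, 0, 0, 0, 0, 50],
    [0, 0, 0, 0, 0, 0, 50],
    [0, 0, 0, 0, 0, 0, 50]
  ]
}}

```text
t: 40.02
ee_pos: [413.6, -299.6, 0.0]
orientation: [-3.139, 0.107, -0.0]
ft_force: [2.1, 5.5, 3.8]
width: 59.8
grasp_force: 29.9
```

{"name": "servo_tool", "arguments": {
  "rows": [
    [0, 0, 0, 0, 0, -0.05, 50],
    [0, 0, 0, 0, 0, -0.1, 50],
    [0, 0, 0, 0, 0, -0.2, 50],
    [0, 0, 0, 0, 0, -0.35, 50],
    [0, 0, 0, 0, 0, -0.5, 50],
    [0, 0, 0, 0, 0, -0.5, 50]
  ]
}}

```text
t: 40.78
ee_pos: [414.6, -301.2, 102.0]
orientation: [3.137, -0.107, 0.006]
ft_force: [-0.4, -0.6, -3.8]
width: 60.0
grasp_force: 29.9
```

Run:
```python
from h import *
im,d=snap('top');c,yw,s=carton(im,d);print('carton',c,yw,s)
a=np.radians(yw);ex=np.array([np.cos(a),np.sin(a)]);ey=np.array([-np.sin(a),np.cos(a)])
for x,y in((62,-72),(116,0),(62,72)): print(x,y,(c+x*ex+y*ey).round(1))
bush()
t=c+62*ex-72*ey;go([*t,100],yw-90)
```

```text
carton [542.46368408  12.25450134] 6.3346767 (301.9280700683594, 233.46884155273438)
62 -72 [612.  -52.5]
116 0 [657.8  25.1]
62 72 [596.1  90.7]
yellow px 324 hx [-141.  -70.]
front: hx [-141.  -97.] hy [-85.  21.] ztop 225.0
t 40.9 at [ 413.  -299.8   99.6] yaw -93.9 w 60.0 gf 29.9 F [ 0.2 -0.1 -3.1] | turn [ 0.      0.0002 -0.119 ] shift [ 0.9091 -1.3016 -0.0025]
```

Bushing gripped at 59.8 mm. I'll carry it, clear of the gate guides, to the smaller compartment.

{"name": "servo_tool", "arguments": {
  "rows": [
    [0, 0, 0, 0, -0.1, -0.1, 50],
    [0, 0, -0.05, 0, -0.25, -0.15, 50],
    [0, 0, -0.119, 0.1, -0.45, -0.15, 50],
    [0, 0, -0.119, 0.25, -0.65, -0.15, 50],
    [0, 0, -0.119, 0.4, -0.85, -0.15, 50],
    [0, 0, -0.119, 0.6, -1, -0.15, 50],
    [0, 0, -0.119, 0.8, -1, -0.1, 50],
    [0, 0, -0.119, 0.92, -1, -0.05, 50],
    [0, 0, -0.119, 0.92, -1, -0.05, 50],
    [0, 0, -0.119, 0.92, -1, -0.05, 50]
  ]
}}

```text
t: 42.12
ee_pos: [608.7, -112.7, 108.5]
orientation: [-3.136, -0.174, 0.005]
ft_force: [0.2, -0.1, -3.7]
width: 60.0
grasp_force: 29.9
```

Run:
```python
from h import *
im,d=snap('top');c,yw,s=carton(im,d);print('carton',c,yw,s)
go([616.7,-40,40],6.3-90)
```

```text
carton [539.88781738  30.64045715] 4.4442697 (304.6075439453125, 201.6031036376953)
t 42.2 at [ 608.9 -112.8  109. ] yaw -83.7 w 59.8 gf 29.9 F [-0.1  0.1 -2.9] | turn [-0.0004  0.0016  0.0003] shift [ 0.0797 -0.3573  0.3452]
```

{"name": "servo_tool", "arguments": {
  "rows": [
    [0, 0, 0, 0.04, -0.15, 0, 50],
    [0, 0, 0, 0.08, -0.3, 0.05, 50],
    [0, 0, 0, 0.08, -0.357, 0.15, 50],
    [0, 0, 0, 0.08, -0.357, 0.25, 50],
    [0, 0, 0, 0.08, -0.357, 0.345, 50],
    [0, 0, 0, 0.08, -0.357, 0.345, 50],
    [0, 0, 0, 0.08, -0.357, 0.345, 50]
  ]
}}

```text
t: 43.05
ee_pos: [618.9, -40.8, 41.1]
orientation: [3.137, 0.173, 0.001]
ft_force: [0.8, -0.8, -2.7]
width: 59.9
grasp_force: 29.9
```

Run:
```python
from h import *
go([616.7,-40,-31],6.3-90)
ims,ds=snap('side');P=cloud('side',ds);hs=cv2.cvtColor(ims,cv2.COLOR_RGB2HSV)
m=(hs[:,:,0]>19)&(hs[:,:,0]<30)&(hs[:,:,1]>120);u,v=proj('side',[612,-45,90])[0].astype(int);w=np.zeros_like(m);w[v-30:v+30,u-30:u+30]=1;m&=w
print(m.sum(),np.percentile(P[m],[5,50,95],axis=0).round(0))
c=np.array([542.4,12.5]);a=np.radians(6.3);ex=np.array([np.cos(a),np.sin(a)]);ey=np.array([-np.sin(a),np.cos(a)])
r=P[m][:,:2]-c;print(np.percentile(np.c_[r@ex,r@ey],[5,50,95],axis=0).round(0))
# carton side wall seen: brown pixels z~45 near rim at +x end
```

```text
t 43.0 at [618.9 -40.8  41.1] yaw -83.7 w 59.9 gf 29.9 F [ 0.8 -0.8 -2.7] | turn [ 0.0001 -0.0002 -0.    ] shift [-0.0106 -0.005   0.3603]
112 [[598. -76.  94.]
 [607. -44. 103.]
 [616. -16. 137.]]
[[ 51. -94.]
 [ 57. -63.]
 [ 68. -35.]]
```

{"name": "servo_tool", "arguments": {
  "rows": [
    [0, 0, 0, 0, 0, 0.1, 50],
    [0, 0, 0, 0, 0, 0.2, 50],
    [0, 0, 0, 0, 0, 0.28, 50],
    [0, 0, 0, 0, 0, 0.32, 50],
    [0, 0, 0, 0, 0, 0.325, 50],
    [0, 0, 0, 0, 0, 0.325, 50]
  ]
}}

```text
t: 43.85
ee_pos: [619.0, -40.1, -23.9]
orientation: [3.137, 0.174, 0.001]
ft_force: [-0.8, 0.1, -2.8]
width: 59.8
grasp_force: 29.9
```

{"name": "servo_tool", "arguments": {
  "rows": [
    [0, 0, 0, 0, 0, 0.01, 50],
    [0, 0, 0, 0, 0, 0.02, 50],
    [0, 0, 0, 0, 0, 0.02, 50],
    [0, 0, 0, 0, 0, 0.02, 50]
  ]
}}

```text
t: 44.35
ee_pos: [618.6, -40.1, -28.0]
orientation: [3.137, 0.174, 0.0]
ft_force: [0.5, 0.8, -2.8]
width: 59.6
grasp_force: 29.9
```

{"name": "servo_tool", "arguments": {
  "rows": [
    [0, 0, 0, 0, 0, 0.01, 50],
    [0, 0, 0, 0, 0, 0.015, 50],
    [0, 0, 0, 0, 0, 0.015, 50]
  ]
}}

```text
t: 44.72
ee_pos: [619.0, -40.2, -29.1]
orientation: [3.137, 0.174, 0.001]
ft_force: [-5.8, -0.1, 16.5]
width: 59.7
grasp_force: 29.9
```

Floor contact. I'll release and lift.

{"name": "servo_tool", "arguments": {
  "rows": [
    [0, 0, 0, 0, 0, -0.01, 50],
    [0, 0, 0, 0, 0, -0.01, 62],
    [0, 0, 0, 0, 0, -0.01, 66],
    [0, 0, 0, 0, 0, -0.01, 66],
    [0, 0, 0, 0, 0, -0.01, 66],
    [0, 0, 0, 0, 0, -0.1, 66],
    [0, 0, 0, 0, 0, -0.3, 66],
    [0, 0, 0, 0, 0, -0.5, 66],
    [0, 0, 0, 0, 0, -0.7, 66],
    [0, 0, 0, 0, 0, -0.8, 66]
  ]
}}

```text
t: 45.98
ee_pos: [619.9, -40.2, 132.3]
orientation: [3.136, 0.174, 0.007]
ft_force: [-0.9, 0.1, -0.2]
width: 65.8
grasp_force: 0.0
```

{"name": "servo_tool", "arguments": {
  "rows": [
    [0, 0, 0, 0, 0.15, 0, 70],
    [0, 0, 0, -0.1, 0.35, 0, 84],
    [0, 0, 0.06, -0.2, 0.55, 0, 84],
    [0, 0, 0.119, -0.35, 0.75, 0, 84],
    [0, 0, 0.119, -0.55, 0.95, 0, 84],
    [0, 0, 0.119, -0.8, 1, 0, 84],
    [0, 0, 0.119, -0.96, 1, 0, 84],
    [0, 0, 0.119, -0.96, 1, 0, 84],
    [0, 0, 0.119, -0.96, 1, 0, 84]
  ]
}}

```text
t: 47.1
ee_pos: [450.9, -260.3, 129.2]
orientation: [3.139, -0.107, 0.002]
ft_force: [-0.0, 0.3, 1.1]
width: 83.8
grasp_force: 0.0
```

```bash
cat >> h.py <<'E'
def inbox(c=None,yw=None):
    im,d=snap('top')
    if c is None: c,yw,s=carton(im,d); print('carton',c.round(1),yw,np.round(s,1))
    P=cloud('top',d);H,S,V=[cv2.cvtColor(im,cv2.COLOR_RGB2HSV)[:,:,i] for i in range(3)]
    a=np.radians(yw);ex=np.array([np.cos(a),np.sin(a)]);ey=np.array([-np.sin(a),np.cos(a)])
    m=(H>18)&(H<30)&(S>110);m[:165]=0;m[265:]=0;m[:,:225]=0;m[:,320:]=0
    n,l,s,cc=cv2.connectedComponentsWithStats(m.astype(np.uint8))
    for i in range(1,n):
        if s[i,4]>25:
            v,u=np.nonzero(l==i);X=onz('top',np.c_[u,v],28.)[:,:2]-c;L=np.c_[X@ex,X@ey];print('bush',s[i,4],'x',L[:,0].min().round(),L[:,0].max().round(),'y',L[:,1].min().round(),L[:,1].max().round(),'mean',L.mean(0).round(1),'z',np.percentile(P[l==i][:,2],[10,50,90]).round())
    v,u=np.mgrid[170:260,235:315];X=onz('top',np.c_[u.ravel(),v.ravel()],20.)[:,:2]-c;L=np.c_[X@ex,X@ey];Sx=S[170:260,235:315].ravel();k=(Sx<75)&(L[:,0]>-130)&(L[:,0]<20)&(abs(L[:,1])<108)
    for q in(k&(L[:,0]<-75),k&(L[:,0]>-75)): print('axle',q.sum(),L[q].min(0).round() if q.any() else '',L[q].max(0).round() if q.any() else '')
    return c,yw
def tray():
    im,d=snap('top');H,S=[cv2.cvtColor(im,cv2.COLOR_RGB2HSV)[:,:,i] for i in(0,1)]
    m=(H>16)&(H<30)&(S>110);m[:212]=0;m[252:]=0;m[:,:336]=0;m[:,376:]=0;v,u=np.nonzero(m);print('top tray px',len(v))
    if len(v)<15:return
    X=onz('top',np.c_[u,v],62.)[:,:2]-[521,-304];L=np.c_[X@[.9973,-.0732],X@[.0732,.9973]];print(np.percentile(L,[2,50,98],axis=0).round(1))
E
python3 - <<'E'
from h import *
inbox(); tray(); bush(); go([413.5,-300,100],-94.1)
E
```

```text
carton [542.3  13.5] 6.3572474 [302.  232.7]
bush 61 x 53.0 82.0 y -89.0 -34.0 mean [ 67.6 -60.2] z [29. 33. 40.]
axle 278 [-115. -106.] [-91.  95.]
axle 250 [-63. -99.] [-35.  99.]
top tray px 32
[[-112.8  -26.4]
 [-100.8  -16.7]
 [ -93.9    5.7]]
yellow px 429 hx [-123.  -71.]
front: hx [-123.  -97.] hy [-31.  21.] ztop 67.0
t 47.2 at [ 451.1 -260.   128.9] yaw -93.8 w 83.8 gf 0.0 F [0.1 0.9 0.3] | turn [ 0.0002 -0.0004  0.0032] shift [-0.1744  0.2122  0.1445]
```

{"name": "servo_tool", "arguments": {
  "rows": [
    [0, 0, 0, -0.09, 0.11, 0.05, 84],
    [0, 0, 0, -0.174, 0.21, 0.1, 84],
    [0, 0, 0, -0.174, 0.21, 0.2, 84],
    [0, 0, 0, -0.174, 0.21, 0.35, 84],
    [0, 0, 0, -0.174, 0.21, 0.45, 84],
    [0, 0, 0, -0.174, 0.21, 0.45, 84],
    [0, 0, 0, -0.174, 0.21, 0.45, 84]
  ]
}}

```text
t: 48.12
ee_pos: [413.1, -299.8, 39.4]
orientation: [3.139, -0.105, 0.001]
ft_force: [-0.7, 1.4, 0.6]
width: 84.3
grasp_force: 0.0
```

Run:
```python
from h import *
go([413.5,-300,0],-94)
```

```text
t 48.1 at [ 413.1 -299.8   39.4] yaw -93.8 w 84.3 gf 0.0 F [-0.7  1.4  0.6] | turn [ 0.0003 -0.0004  0.0018] shift [0.0017 0.0007 0.1968]
```

{"name": "servo_tool", "arguments": {
  "rows": [
    [0, 0, 0, 0.002, 0, 0.08, 84],
    [0, 0, 0, 0.002, 0, 0.15, 84],
    [0, 0, 0, 0.002, 0, 0.19, 84],
    [0, 0, 0, 0.002, 0, 0.197, 84],
    [0, 0, 0, 0.002, 0, 0.197, 84]
  ]
}}

```text
t: 48.75
ee_pos: [412.7, -299.7, -0.6]
orientation: [-3.14, 0.107, 0.0]
ft_force: [-0.6, -0.1, -0.3]
width: 84.0
grasp_force: 0.0
```

{"name": "servo_tool", "arguments": {
  "rows": [
    [0, 0, 0, 0, 0, 0, 70],
    [0, 0, 0, 0, 0, 0, 62],
    [0, 0, 0, 0, 0, 0, 55],
    [0, 0, 0, 0, 0, 0, 50],
    [0, 0, 0, 0, 0, 0, 50],
    [0, 0, 0, 0, 0, 0, 50]
  ]
}}

```text
t: 49.5
ee_pos: [412.8, -299.6, -0.3]
orientation: [-3.14, 0.107, -0.0]
ft_force: [0.5, 3.6, 5.3]
width: 59.6
grasp_force: 29.9
```

{"name": "servo_tool", "arguments": {
  "rows": [
    [0, 0, 0, 0, 0, -0.05, 50],
    [0, 0, 0, 0, 0, -0.1, 50],
    [0, 0, 0, 0, 0, -0.2, 50],
    [0, 0, 0, 0, 0, -0.35, 50],
    [0, 0, 0, 0, 0, -0.5, 50],
    [0, 0, 0, 0, 0, -0.65, 50],
    [0, 0, 0, 0, 0, -0.65, 50]
  ]
}}

```text
t: 50.38
ee_pos: [413.8, -300.8, 131.7]
orientation: [3.137, -0.107, 0.006]
ft_force: [0.3, -0.5, -2.2]
width: 60.0
grasp_force: 29.9
```

Run:
```python
from h import *
c,yw=inbox();bush()
a=np.radians(yw);ex=np.array([np.cos(a),np.sin(a)]);ey=np.array([-np.sin(a),np.cos(a)])
t=c+120*ex;print(t);go([*t,130],yw-90)
```

```text
carton [542.4  13.1] 6.24634 [301.7 232.2]
bush 73 x 57.0 81.0 y -89.0 -31.0 mean [ 68.6 -60.1] z [28. 34. 39.]
axle 266 [-115. -103.] [-87.  96.]
axle 272 [-63. -98.] [-36.  99.]
yellow px 197 hx [-123. -100.]
front: hx [-123. -100.] hy [-31.  22.] ztop 68.0
[661.66351318  26.13402653]
t 50.5 at [ 412.2 -299.5  129.1] yaw -93.9 w 59.8 gf 29.9 F [-0.3  0.7 -2.6] | turn [-1.000e-04  2.000e-04 -1.179e-01] shift [ 1.1342 -1.7088 -0.0048]
```

{"name": "servo_tool", "arguments": {
  "rows": [
    [0, 0, 0, 0, -0.15, 0, 50],
    [0, 0, -0.05, 0, -0.35, 0, 50],
    [0, 0, -0.118, 0.1, -0.55, 0, 50],
    [0, 0, -0.118, 0.25, -0.75, 0, 50],
    [0, 0, -0.118, 0.4, -0.95, 0, 50],
    [0, 0, -0.118, 0.6, -1, 0, 50],
    [0, 0, -0.118, 0.8, -1, 0, 50],
    [0, 0, -0.118, 0.95, -1, 0, 50],
    [0, 0, -0.118, 0.95, -1, 0, 50],
    [0, 0, -0.118, 0.95, -1, 0, 50]
  ]
}}

```text
t: 51.72
ee_pos: [613.8, -112.8, 127.6]
orientation: [-3.136, -0.171, 0.006]
ft_force: [0.3, -0.2, -2.2]
width: 59.9
grasp_force: 29.9
```

Run:
```python
from h import *
go([661.7,26.1,40],6.3-90)
```

```text
t 51.7 at [ 613.8 -112.8  127.6] yaw -83.7 w 59.9 gf 29.9 F [ 0.3 -0.2 -2.2] | turn [-0.0007  0.0025 -0.0005] shift [ 0.3153 -0.6636  0.4376]
```

{"name": "servo_tool", "arguments": {
  "rows": [
    [0, 0, 0, 0.1, -0.2, 0, 50],
    [0, 0, 0, 0.2, -0.4, 0, 50],
    [0, 0, 0, 0.3, -0.6, 0.05, 50],
    [0, 0, 0, 0.315, -0.664, 0.2, 50],
    [0, 0, 0, 0.315, -0.664, 0.35, 50],
    [0, 0, 0, 0.315, -0.664, 0.437, 50],
    [0, 0, 0, 0.315, -0.664, 0.437, 50],
    [0, 0, 0, 0.315, -0.664, 0.437, 50]
  ]
}}

```text
t: 52.72
ee_pos: [664.5, 25.4, 43.1]
orientation: [3.137, 0.171, 0.002]
ft_force: [0.6, 0.2, -2.0]
width: 59.7
grasp_force: 29.9
```

Run:
```python
from h import *
go([661.7,26.1,-28],6.3-90)
ims,ds=snap('side');P=cloud('side',ds);hs=cv2.cvtColor(ims,cv2.COLOR_RGB2HSV)
m=(hs[:,:,0]>19)&(hs[:,:,0]<30)&(hs[:,:,1]>120)&(P[:,:,2]>60);u,v=proj('side',[660,25,90])[0].astype(int);w=np.zeros_like(m);w[v-30:v+30,u-30:u+30]=1;m&=w
c=np.array([542.4,13.3]);a=np.radians(6.3);ex=np.array([np.cos(a),np.sin(a)]);ey=np.array([-np.sin(a),np.cos(a)])
r=P[m][:,:2]-c;print(m.sum(),np.percentile(np.c_[r@ex,r@ey,P[m][:,2]],[5,50,95],axis=0).round(0))
```

```text
t 52.7 at [664.5  25.4  43.1] yaw -83.8 w 59.7 gf 29.9 F [ 0.6  0.2 -2. ] | turn [ 0.0001 -0.0009 -0.0009] shift [-0.0142 -0.0049  0.3554]
116 [[104. -34.  93.]
 [110.  -2. 105.]
 [122.  26. 167.]]
```

{"name": "servo_tool", "arguments": {
  "rows": [
    [0, 0, 0, -0.014, 0, 0.1, 50],
    [0, 0, 0, -0.014, 0, 0.2, 50],
    [0, 0, 0, -0.014, 0, 0.3, 50],
    [0, 0, 0, -0.014, 0, 0.34, 50],
    [0, 0, 0, -0.014, 0, 0.35, 50],
    [0, 0, 0, -0.014, 0, 0.355, 50],
    [0, 0, 0, -0.014, 0, 0.355, 50]
  ]
}}

```text
t: 53.65
ee_pos: [661.7, 25.6, -28.3]
orientation: [3.137, 0.171, 0.002]
ft_force: [0.2, -0.5, -2.2]
width: 59.8
grasp_force: 29.9
```

{"name": "servo_tool", "arguments": {
  "rows": [
    [0, 0, 0, 0, 0, 0.004, 50],
    [0, 0, 0, 0, 0, 0.004, 50]
  ]
}}

```text
t: 53.9
ee_pos: [661.6, 25.5, -29.3]
orientation: [3.137, 0.171, 0.001]
ft_force: [0.3, 0.3, -0.1]
width: 60.1
grasp_force: 29.9
```

Touching the floor. I'll release, lift and return to the tray.

{"name": "servo_tool", "arguments": {
  "rows": [
    [0, 0, 0, 0, 0, 0, 55],
    [0, 0, 0, 0, 0, 0, 62],
    [0, 0, 0, 0, 0, 0, 66],
    [0, 0, 0, 0, 0, 0, 66],
    [0, 0, 0, 0, 0, 0, 66],
    [0, 0, 0, 0, 0, -0.1, 66],
    [0, 0, 0, 0, 0, -0.3, 66],
    [0, 0, 0, 0, 0, -0.5, 66],
    [0, 0, 0, 0, 0, -0.7, 66],
    [0, 0, 0, 0, 0, -0.8, 66]
  ]
}}

```text
t: 55.15
ee_pos: [662.6, 25.6, 134.1]
orientation: [3.137, 0.171, 0.007]
ft_force: [0.0, -0.3, -0.2]
width: 66.1
grasp_force: 0.0
```

{"name": "servo_tool", "arguments": {
  "rows": [
    [0, 0, 0, 0, 0.15, 0, 70],
    [0, 0, 0, -0.2, 0.35, 0, 84],
    [0, 0, 0.06, -0.4, 0.55, 0, 84],
    [0, 0, 0.118, -0.6, 0.75, 0, 84],
    [0, 0, 0.118, -0.8, 0.95, 0, 84],
    [0, 0, 0.118, -1, 1, 0, 84],
    [0, 0, 0.118, -1, 1, 0, 84],
    [0, 0, 0.118, -1, 1, 0, 84]
  ]
}}

```text
t: 56.15
ee_pos: [484.8, -195.1, 130.6]
orientation: [3.14, -0.107, 0.001]
ft_force: [0.2, 0.1, 0.5]
width: 84.1
grasp_force: 0.0
```

Run:
```python
from h import *
inbox(); bush(); go([413.3,-300,40],-94)
```

```text
carton [542.2  12.7] 5.8989797 [302.  232.3]
bush 71 x 108.0 133.0 y -25.0 29.0 mean [120.2   0.7] z [28. 35. 40.]
bush 74 x 55.0 82.0 y -88.0 -29.0 mean [ 69.2 -59.7] z [28. 34. 39.]
axle 273 [-115. -103.] [-89.  95.]
axle 267 [-60. -98.] [-34. 100.]
yellow px 194 hx [-123. -100.]
front: hx [-123. -100.] hy [-32.  22.] ztop 67.0
t 56.2 at [ 485.4 -194.7  130.5] yaw -93.8 w 84.1 gf 0.0 F [-0.3  0.4 -0.3] | turn [ 0.0001 -0.0006  0.0019] shift [-0.3247  0.5492  0.4521]
```

{"name": "servo_tool", "arguments": {
  "rows": [
    [0, 0, 0, -0.15, 0.15, 0, 84],
    [0, 0, 0, -0.325, 0.35, 0, 84],
    [0, 0, 0, -0.325, 0.549, 0.05, 84],
    [0, 0, 0, -0.325, 0.549, 0.2, 84],
    [0, 0, 0, -0.325, 0.549, 0.35, 84],
    [0, 0, 0, -0.325, 0.549, 0.45, 84],
    [0, 0, 0, -0.325, 0.549, 0.45, 84],
    [0, 0, 0, -0.325, 0.549, 0.45, 84]
  ]
}}

```text
t: 57.25
ee_pos: [412.8, -300.3, 40.8]
orientation: [3.139, -0.105, 0.001]
ft_force: [-0.8, 0.1, -0.2]
width: 84.5
grasp_force: 0.0
```

Run:
```python
from h import *
go([413.3,-300,0],-94)
```

```text
t 57.2 at [ 412.8 -300.3   40.8] yaw -93.8 w 84.5 gf 0.0 F [-0.8  0.1 -0.2] | turn [ 0.0003 -0.0004  0.0019] shift [ 0.0021 -0.0016  0.2038]
```

{"name": "servo_tool", "arguments": {
  "rows": [
    [0, 0, 0, 0.002, 0, 0.08, 84],
    [0, 0, 0, 0.002, 0, 0.15, 84],
    [0, 0, 0, 0.002, 0, 0.195, 84],
    [0, 0, 0, 0.002, 0, 0.203, 84],
    [0, 0, 0, 0.002, 0, 0.203, 84]
  ]
}}

```text
t: 57.88
ee_pos: [412.2, -300.2, -0.4]
orientation: [-3.14, 0.107, 0.0]
ft_force: [-0.2, -0.7, -0.2]
width: 84.4
grasp_force: 0.0
```

{"name": "servo_tool", "arguments": {
  "rows": [
    [0, 0, 0, 0, 0, 0, 70],
    [0, 0, 0, 0, 0, 0, 62],
    [0, 0, 0, 0, 0, 0, 55],
    [0, 0, 0, 0, 0, 0, 50],
    [0, 0, 0, 0, 0, 0, 50],
    [0, 0, 0, 0, 0, 0, 50]
  ]
}}

```text
t: 58.62
ee_pos: [412.4, -300.0, -0.1]
orientation: [-3.14, 0.107, -0.0]
ft_force: [2.1, 5.2, 5.1]
width: 59.7
grasp_force: 29.9
```

{"name": "servo_tool", "arguments": {
  "rows": [
    [0, 0, 0, 0, 0, -0.05, 50],
    [0, 0, 0, 0, 0, -0.1, 50],
    [0, 0, 0, 0, 0, -0.2, 50],
    [0, 0, 0, 0, 0, -0.35, 50],
    [0, 0, 0, 0, 0, -0.5, 50],
    [0, 0, 0, 0, 0, -0.65, 50],
    [0, 0, 0, 0, 0, -0.65, 50]
  ]
}}

```text
t: 59.5
ee_pos: [413.3, -301.3, 131.8]
orientation: [3.137, -0.107, 0.006]
ft_force: [0.2, -1.0, -3.2]
width: 60.0
grasp_force: 29.9
```

Run:
```python
from h import *
c,yw=inbox();bush()
a=np.radians(yw);ex=np.array([np.cos(a),np.sin(a)]);ey=np.array([-np.sin(a),np.cos(a)])
t=c+66*ex+62*ey;print(t);go([*t,130],yw-90)
```

```text
carton [542.5  12.8] 6.231033 [301.7 232.7]
bush 74 x 105.0 133.0 y -29.0 28.0 mean [119.    2.5] z [28. 34. 40.]
bush 86 x 55.0 82.0 y -87.0 -29.0 mean [ 68.5 -58.9] z [28. 33. 38.]
axle 266 [-115. -103.] [-89.  95.]
axle 270 [-63. -98.] [-36.  99.]
yellow px 0
[601.34211349  81.58998871]
t 59.6 at [ 411.7 -300.   129.3] yaw -93.9 w 59.9 gf 29.9 F [-0.1  0.4 -1.9] | turn [-1.000e-04  3.000e-04 -1.178e-01] shift [ 0.8168 -1.968  -0.0039]
```

{"name": "servo_tool", "arguments": {
  "rows": [
    [0, 0, 0, 0, -0.15, 0, 50],
    [0, 0, -0.05, 0, -0.35, 0, 50],
    [0, 0, -0.118, 0.1, -0.6, 0, 50],
    [0, 0, -0.118, 0.2, -0.8, 0, 50],
    [0, 0, -0.118, 0.4, -1, 0, 50],
    [0, 0, -0.118, 0.6, -1, 0, 50],
    [0, 0, -0.118, 0.8, -1, 0, 50],
    [0, 0, -0.118, 0.8, -1, 0, 50],
    [0, 0, -0.118, 0.8, -1, 0, 50]
  ]
}}

```text
t: 60.72
ee_pos: [583.4, -111.2, 127.7]
orientation: [-3.136, -0.171, 0.007]
ft_force: [-0.8, 0.1, -2.4]
width: 60.1
grasp_force: 29.9
```

Run:
```python
from h import *
go([601.3,81.6,50],6.2-90)
```

```text
t 60.7 at [ 583.4 -111.2  127.7] yaw -83.7 w 60.1 gf 29.9 F [-0.8  0.1 -2.4] | turn [-0.0008  0.0027  0.0006] shift [ 0.1957 -0.9482  0.3889]
```

{"name": "servo_tool", "arguments": {
  "rows": [
    [0, 0, 0, 0.05, -0.2, 0, 50],
    [0, 0, 0, 0.1, -0.4, 0, 50],
    [0, 0, 0, 0.15, -0.65, 0, 50],
    [0, 0, 0, 0.19, -0.948, 0, 50],
    [0, 0, 0, 0.19, -0.948, 0.05, 50],
    [0, 0, 0, 0.19, -0.948, 0.2, 50],
    [0, 0, 0, 0.19, -0.948, 0.38, 50],
    [0, 0, 0, 0.19, -0.948, 0.38, 50],
    [0, 0, 0, 0.19, -0.948, 0.38, 50]
  ]
}}

```text
t: 61.85
ee_pos: [602.6, 80.3, 54.3]
orientation: [3.137, 0.17, 0.0]
ft_force: [-0.4, 1.2, -1.8]
width: 60.3
grasp_force: 29.9
```

Run:
```python
from h import *
go([601.3,81.6,-28],6.2-90)
ims,ds=snap('side');P=cloud('side',ds);hs=cv2.cvtColor(ims,cv2.COLOR_RGB2HSV)
m=(hs[:,:,0]>19)&(hs[:,:,0]<30)&(hs[:,:,1]>120)&(P[:,:,2]>60);u,v=proj('side',[600,81,95])[0].astype(int);w=np.zeros_like(m);w[v-30:v+30,u-30:u+30]=1;m&=w
c=np.array([542.4,13.]);a=np.radians(6.2);ex=np.array([np.cos(a),np.sin(a)]);ey=np.array([-np.sin(a),np.cos(a)])
r=P[m][:,:2]-c;print(m.sum(),np.percentile(np.c_[r@ex,r@ey,P[m][:,2]],[5,50,95],axis=0).round(0))
```

```text
t 61.9 at [602.6  80.3  54.3] yaw -83.8 w 60.3 gf 29.9 F [-0.4  1.2 -1.8] | turn [ 0.     -0.0001  0.0001] shift [-0.0056 -0.007   0.4116]
84 [[ 50.  29. 107.]
 [ 55.  59. 116.]
 [ 63.  85. 123.]]
```

{"name": "servo_tool", "arguments": {
  "rows": [
    [0, 0, 0, 0, -0.005, 0.1, 50],
    [0, 0, 0, 0, -0.005, 0.2, 50],
    [0, 0, 0, 0, -0.005, 0.3, 50],
    [0, 0, 0, 0, -0.005, 0.38, 50],
    [0, 0, 0, 0, -0.005, 0.405, 50],
    [0, 0, 0, 0, -0.005, 0.412, 50],
    [0, 0, 0, 0, -0.005, 0.412, 50]
  ]
}}

```text
t: 62.78
ee_pos: [602.9, 82.1, -28.5]
orientation: [-3.137, -0.172, -0.001]
ft_force: [0.0, 0.0, -3.1]
width: 59.6
grasp_force: 29.9
```

{"name": "servo_tool", "arguments": {
  "rows": [
    [0, 0, 0, 0, 0, 0.004, 50],
    [0, 0, 0, 0, 0, 0.004, 50]
  ]
}}

```text
t: 63.02
ee_pos: [603.0, 82.1, -29.1]
orientation: [-3.137, -0.171, -0.002]
ft_force: [1.0, 0.2, -1.0]
width: 59.9
grasp_force: 29.9
```

{"name": "servo_tool", "arguments": {
  "rows": [
    [0, 0, 0, 0, 0, 0, 55],
    [0, 0, 0, 0, 0, 0, 62],
    [0, 0, 0, 0, 0, 0, 66],
    [0, 0, 0, 0, 0, 0, 66],
    [0, 0, 0, 0, 0, 0, 66],
    [0, 0, 0, 0, 0, -0.1, 66],
    [0, 0, 0, 0, 0, -0.3, 66],
    [0, 0, 0, 0, 0, -0.5, 66],
    [0, 0, 0, 0, 0, -0.7, 66],
    [0, 0, 0, 0, 0, -0.85, 66]
  ]
}}

```text
t: 64.28
ee_pos: [603.2, 82.2, 144.0]
orientation: [-3.137, -0.171, -0.005]
ft_force: [0.2, -0.5, -1.1]
width: 66.1
grasp_force: 0.0
```

{"name": "servo_tool", "arguments": {
  "rows": [
    [0, 0, 0, -0.1, -0.2, -0.1, 66],
    [0, 0, 0, -0.3, -0.5, -0.1, 66],
    [0, 0, 0, -0.5, -0.8, -0.1, 66],
    [0, 0, 0, -0.6, -1, -0.1, 66],
    [0, 0, 0, -0.6, -1, -0.1, 66],
    [0, 0, 0, -0.6, -1, -0.1, 66]
  ]
}}

```text
t: 65.03
ee_pos: [461.7, 267.9, 161.5]
orientation: [-3.136, -0.173, -0.002]
ft_force: [0.3, -0.2, 0.2]
width: 66.1
grasp_force: 0.0
```

Run:
```python
from h import *
inbox(); bush()
im,d=snap('top');P=cloud('top',d)
ims,ds=snap('side');Ps=cloud('side',ds);hs=cv2.cvtColor(ims,cv2.COLOR_RGB2HSV)
m=((hs[:,:,0]<8)|(hs[:,:,0]>172))&(hs[:,:,1]>150)&(hs[:,:,2]>100);m[:270]=0;m[320:]=0;m[:,:305]=0;m[:,335:]=0
print('red',m.sum(),np.percentile(Ps[m],[5,50,95],axis=0).round(1)); go([500,200,200])
```

```text
carton [542.4  13.2] 6.1399646 [301.3 232.8]
bush 73 x 106.0 133.0 y -29.0 31.0 mean [119.3   0.2] z [28. 34. 40.]
bush 68 x 56.0 81.0 y -90.0 -30.0 mean [ 68.5 -59.2] z [28. 33. 39.]
bush 76 x 54.0 81.0 y 34.0 93.0 mean [66.5 61.4] z [29. 35. 39.]
axle 276 [-115. -106.] [-90.  95.]
axle 268 [-60. -99.] [-36. 100.]
yellow px 0
red 99 [[ 513.7 -329.5  137.9]
 [ 518.1 -304.   141.6]
 [ 524.  -277.6  144.8]]
t 65.2 at [462.2 266.7 160.6] yaw -83.9 w 65.8 gf 0.0 F [-0.5 -0.1  0.1] | turn [ 0.     -0.0002  0.    ] shift [ 0.1521  0.3519 -0.1967]
```

All three bushings and both axles lie in place, the gate is shut and the arm is clear. I'll hand the job in.

```bash
python3 -c "
from h import *
print(ctrl.close_job())"
```

```text
the job is handed in; nothing more can be done
None
```

The job is handed in after about 65 s of robot time, but no verdict came back: my last camera measurements show both axles present on the floor of the larger compartment, all three bushings on the floor of the smaller one, and the gate shut after being drawn to its stop.

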